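Make up a biopsy kit and a cytology kit from the stock on the bench

TASK

Make up the two clinic kits in the grey trays, each thing seated in the pocket made for it: the tray that already has a cassette in it is the biopsy kit and gets a specimen pot and a dropper bottle of marking dye; the other tray is the cytology kit and gets a specimen pot and the slide mailer laid flat. Take them from the stock in front of the trays, keep pots and bottles upright, and leave the spare dropper bottle standing where it is.

Things in the scene. Friction and masses are not known exactly. Their poses are not given: they have to be found in the camera images.
- tray_biopsy: Grey kit tray with a white cassette in it (biopsy kit). Fixed; 160 (x) x 120 (y) x 20 mm; origin centre of underside, z up. Pocket centres (x, y), floor height above origin: pot well 59 mm wide (45, 26), floor 4; bottle well 41 mm wide (-35, 26), floor 4; mailer recess 95 (x) x 43 (y) at (-25, -34), floor 16, so 4 deep; cassette recess (52, -34), filled. At yaw 0 x points away from the robot.
- tray_cytology: Grey kit tray with all its pockets empty (cytology kit). Otherwise the same as the tray with the cassette: same size, origin, axes and pockets. Its cassette recess stays empty.
- pot_1_center (a point): Specimen pot, white screw lid, standing upright; the two pots are alike and either will do for either kit. 65 mm high; body 44 mm across, lid 48 mm across from 50 mm up. This point is its centre, 32.5 mm above its underside; z up. 75 g.
- pot_2_center (a point): Specimen pot, white screw lid, standing upright; the two pots are alike and either will do for either kit. 65 mm high; body 44 mm across, lid 48 mm across from 50 mm up. This point is its centre, 32.5 mm above its underside; z up. 75 g.
- bottle_1_center (a point): Amber dropper bottle of marking dye, standing upright; the two bottles are alike and either will do. 100 mm high: body 28 mm across up to 56 mm, above it a black cap and teat, 18 mm across. This point is its centre, 50 mm above its underside; z up. 40 g.
- bottle_2_center (a point): Amber dropper bottle of marking dye, standing upright; the two bottles are alike and either will do. 100 mm high: body 28 mm across up to 56 mm, above it a black cap and teat, 18 mm across. This point is its centre, 50 mm above its underside; z up. 40 g.
- mailer_center (a point): Slide mailer: a flat white box with a blue lid (the lid is fixed shut), lying flat in front of the trays. 30 mm along its x, 82 mm along its y, 15 mm high. This point is its centre, 7.5 mm above its underside; z up. 30 g. (The dropper bottles at the back of the bench, beyond the trays beside the closed laptop, are not part of the stock.)

How it is judged:
At the end, for the whole second after the job is handed in: Pot and bottle in the wells of the tray with the cassette; pot in its well and mailer flat along its recess in the other tray; each within 10 mm of its pocket's centre, on the pocket's floor, upright, released, at rest; the spare bottle within 30 mm of where it stood ((((x of pot_1_center in the frame of tray_biopsy between 0.035 and 0.055 m and y of pot_1_center in the frame of tray_biopsy between 0.016 and 0.036 m and z of pot_1_center in the frame of tray_biopsy between 0.0315 and 0.0415 m and angle between pot_1_center's own z axis and vertical below 0.12 rad and linear speed of pot_1 below 0.02 m/s and angular speed of pot_1 below 0.5 rad/s) and (x of pot_2_center in the frame of tray_cytology between 0.035 and 0.055 m and y of pot_2_center in the frame of tray_cytology between 0.016 and 0.036 m and z of pot_2_center in the frame of tray_cytology between 0.0315 and 0.0415 m and angle between pot_2_center's own z axis and vertical below 0.12 rad and linear speed of pot_2 below 0.02 m/s and angular speed of pot_2 below 0.5 rad/s)) or ((x of pot_2_center in the frame of tray_biopsy between 0.035 and 0.055 m and y of pot_2_center in the frame of tray_biopsy between 0.016 and 0.036 m and z of pot_2_center in the frame of tray_biopsy between 0.0315 and 0.0415 m and angle between pot_2_center's own z axis and vertical below 0.12 rad and linear speed of pot_2 below 0.02 m/s and angular speed of pot_2 below 0.5 rad/s) and (x of pot_1_center in the frame of tray_cytology between 0.035 and 0.055 m and y of pot_1_center in the frame of tray_cytology between 0.016 and 0.036 m and z of pot_1_center in the frame of tray_cytology between 0.0315 and 0.0415 m and angle between pot_1_center's own z axis and vertical below 0.12 rad and linear speed of pot_1 below 0.02 m/s and angular speed of pot_1 below 0.5 rad/s))) and (((x of bottle_1_center in the frame of tray_biopsy between -0.045 and -0.025 m and y of bottle_1_center in the frame of tray_biopsy between 0.016 and 0.036 m and z of bottle_1_center in the frame of tray_biopsy between 0.049 and 0.059 m and angle between bottle_1_center's own z axis and vertical below 0.12 rad and linear speed of bottle_1 below 0.02 m/s and angular speed of bottle_1 below 0.5 rad/s) and distance of bottle_2_center from where it was at the start of the episode below 0.03 m) or ((x of bottle_2_center in the frame of tray_biopsy between -0.045 and -0.025 m and y of bottle_2_center in the frame of tray_biopsy between 0.016 and 0.036 m and z of bottle_2_center in the frame of tray_biopsy between 0.049 and 0.059 m and angle between bottle_2_center's own z axis and vertical below 0.12 rad and linear speed of bottle_2 below 0.02 m/s and angular speed of bottle_2 below 0.5 rad/s) and distance of bottle_1_center from where it was at the start of the episode below 0.03 m)) and x of mailer_center in the frame of tray_cytology between -0.035 and -0.015 m and y of mailer_center in the frame of tray_cytology between -0.044 and -0.024 m and z of mailer_center in the frame of tray_cytology between 0.0205 and 0.0265 m and angle between mailer_center's own z axis and vertical below 0.08 rad and angle between the y axis of mailer_center and the x axis of tray_cytology, either way round below 0.2 rad and linear speed of mailer below 0.02 m/s and angular speed of mailer below 0.5 rad/s); the robot touches nothing.
It fails at once if a pot or a bottle is tipped over (angle between any of pot_1_center, pot_2_center, bottle_1_center, bottle_2_center's own z axis and vertical above 0.7 rad).
It fails at once if the spare dropper bottle is taken or shoved as well (distance of each of bottle_1_center, bottle_2_center from where it was at the start of the episode above 0.03 m).
It also fails if it takes over 83 s, if anything falls off the work surface, if the arm or the gripper's body presses on something with over 40 N, if the wrist force passes 120 N, or if a joint passes its speed limit or range.

ROBOT

A 6-joint arm with a two-finger parallel gripper is mounted at the origin on a cart in front of the work surface, level with it; the furniture and walls round the work are solid. World frame = base frame: x ahead of the robot, y to its left, z up, the work surface at z = 0. Lengths are in m, angles in rad, forces in N, time in s.
With the tool pointing down it reaches from about 0.25 to 0.775 m from the base axis. Payload 4 kg.
Tool frame: the origin (TCP) lies midway between the tips of the shut fingers; the grasp point (between the pads) lies 19 mm behind it; z points along the fingers, y is the direction in which the jaws open and shut (so a half turn about z gives the same grasp; the last joint's range is limited). The gripper opens to 85 mm and grips with 20 to 120 N. Pads are 22 mm wide; open, the fingers measure 114 mm over their backs; the gripper's body (76 mm by 85 mm) begins 54 mm behind the grasp point. The pads swing forward as they close: fully open they stand 13 mm farther back than shut.
Start: joints at [1.205, 0.087, 1.371, -0, 1.684, -0.103], TCP at [0.143, 0.531, 0.206] pointing down, gripper open.
Joint ranges: [-3.1, 3.1], [-0.76, 2.03], [0.27, 2.55], [-1.08, 4.22], [0.17, 2.65], [-2.57, 2.57]. Speed limits (rad/s): [2.79, 2.79, 3.14, 3.14, 3.14, 3.14].

INTERFACE

Orientations are given as a unit quaternion [w, x, y, z].
In Python, from rig import robot, viewer gives the robot as it stands.
- The arm moves only by the shell command python3 -m pendant 'ROWS'. ROWS is JSON, a list of rows, each an object with "translation": the shift along the tool's x, y, z in m, a list of three; "rotation": the turn, a rotation vector about the tool's x, y, z in rad, a list of three; "claw": the gripper command: -1 is shut, 1 is fully open, values between are in proportion. A call has exactly 5 rows; each row is the pose to reach, as a shift and turn from the pose measured when the call began, along the tool's axes at that moment; what a row does not reach only later rows make up. A row lasts 1/10 s, in which the tool goes at most 50 mm and 8.59 degrees, less where a joint would pass 70% of its speed; a pose out of reach is approached as far as the arm can. A call with a gripper value outside its range is refused whole. The fingers move at their own pace and stop on an object; the grip force is fixed at half the most. Time passes only in rows, so rows that repeat a pose let the fingers close, or fill a call up. It gives the time, the measured TCP pose, the force and the opening at its end, in the units of the state.
- robot.observe(): the state, without advancing time (a new reading comes with each control period).
- viewer.read_camera(name): name is "scene" or "side" or "wrist"; returns a dict with "color" (384x512x3 uint8, red, green, blue), "mtx" (3x3 intrinsics, pixels), "view" (4x4, takes a point from world to camera coordinates); the wrist camera has in their place "mount" (4x4, takes a point from camera to tool coordinates, whose origin is the TCP and whose axes are the flange's). Camera axes: x right, y up, looking along -z (the intrinsics and any distortion apply to the point x, -y, -z); pixel columns grow to the right and rows downward; lengths in m; the calibration is good to about 2 mm. A picture is of the moment at which its call begins: read the wrist's pose just before it. There is no depth.
- robot.close_job(): hands the job in, once; it reports no verdict.
The state is a dict: "clock": time; "joints": joint angles; "joint_vel": joint speeds; "tau": joint torques, N m; "position": TCP position; "eef_rot": TCP orientation; "wrist_force": force on the tool from outside, world axes, zero at the start; "torque": the same for the moment, N m; "gripper_width": opening from 0.0 (shut) to 1.0 (fully open).
Only numpy, scipy, OpenCV 4.12 (cv2) and the standard library are available. Lean on these libraries where they do the work, as an engineer would, in place of code of your own. Each camera call takes 0.05 s, during which the arm holds its last target.

## Working session

There is one attempt and no reset: what is moved stays moved. The work goes in short steps, Python scripts to look and compute and a shell command to move; the robot and the scene stay as the last step left them, time stands still between calls to the robot, and variables do not carry over. Pictures are saved under pics/ and viewed, and the job is handed in when it is done.

```bash
ls; mkdir -p pics; python3 - <<'E'
from rig import robot, viewer
import cv2
print(robot.observe())
for n in ["scene","side","wrist"]:
    r=viewer.read_camera(n)
    cv2.imwrite(f"pics/a_{n}.png",cv2.resize(r["color"][:,:,::-1],None,fx=1.5,fy=1.5,interpolation=cv2.INTER_CUBIC))
    print(n,{k:v.tolist() if hasattr(v,'tolist') else v for k,v in r.items() if k!="color"})
E
```

```text
pics
{'clock': 0.0, 'joints': array([ 1.20488039e+00,  8.79738987e-02,  1.37231185e+00, -2.05506964e-06,
        1.68356097e+00, -1.03101325e-01]), 'joint_vel': array([ 0.00092906, -0.00148794,  0.00087245, -0.00119202, -0.0001333 ,
       -0.0001351 ]), 'tau': array([ 2.38546148e-03, -3.51861870e+01, -3.13276219e+01,  1.24478793e-04,
        1.07426191e-02, -1.05625111e-05]), 'position': array([0.1426943 , 0.53058747, 0.20489962]), 'eef_rot': array([-2.60890025e-04,  1.31029475e-01,  9.91377832e-01, -1.09642220e-03]), 'wrist_force': array([-0.31261036,  0.43749051,  0.90773031]), 'torque': array([0.03036729, 0.0105274 , 0.01393455]), 'gripper_width': 1.0042963668354823}
scene {'mtx': [[348.58561382789304, 0.0, 254.16484130808658], [0.0, 348.58561382789304, 193.10701107781242], [0.0, 0.0, 1.0]], 'view': [[-0.7459724281918807, -0.6658062947872144, 0.015070308531359579, 0.21729531894288703], [0.4983891340841938, -0.5431019158271473, 0.6757577820874061, -0.3780586913865043], [-0.44173907162975407, 0.5116075515926279, 0.7369696776320447, -0.573566750443302], [0.0, 0.0, 0.0, 1.0]]}
side {'mtx': [[350.8845995369713, 0.0, 253.15819759383092], [0.0, 350.8845995369713, 194.24587669260532], [0.0, 0.0, 1.0]], 'view': [[0.5396107860374213, -0.8418817876351334, -0.007433386869270106, -0.42088280735225536], [0.5774240498420468, 0.36365027867107275, 0.7309855959500573, -0.23984158629806102], [-0.6127003070474876, -0.39873992836274, 0.6823524040209655, -0.6714283881410298], [0.0, 0.0, 0.0, 1.0]]}
wrist {'mtx': [[266.807038413167, 0.0, 255.28107214523192], [0.0, 266.807038413167, 187.3094974553421], [0.0, 0.0, 1.0]], 'mount': [[-0.0005783255397623443, 0.9445285849599864, 0.32842871027523485, 0.08428200967278218], [0.9999997779909486, 0.00043753680122121473, 0.0005025729800086894, 0.0007169209360311513], [0.0003309948983236795, 0.3284289280118786, -0.9445286283047987, -0.16795547958711227], [0.0, 0.0, 0.0, 1.0]]}
```

View pics/a_scene.png

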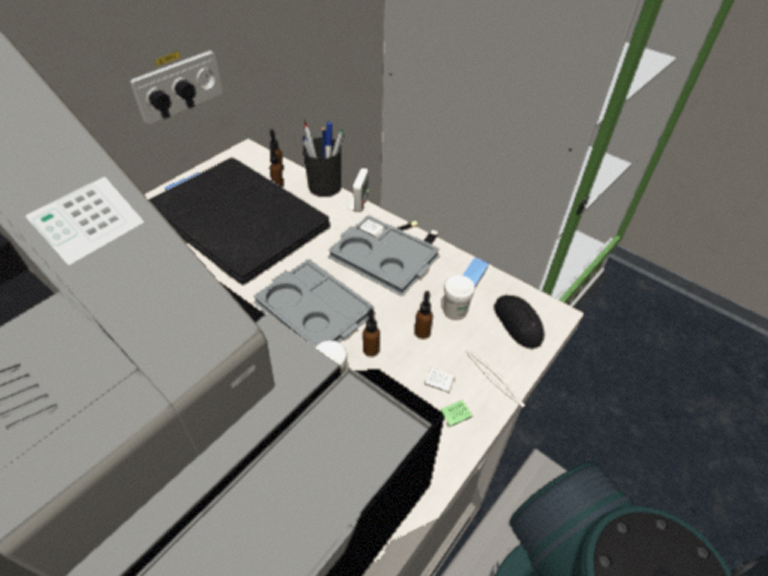

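View pics/a_side.png

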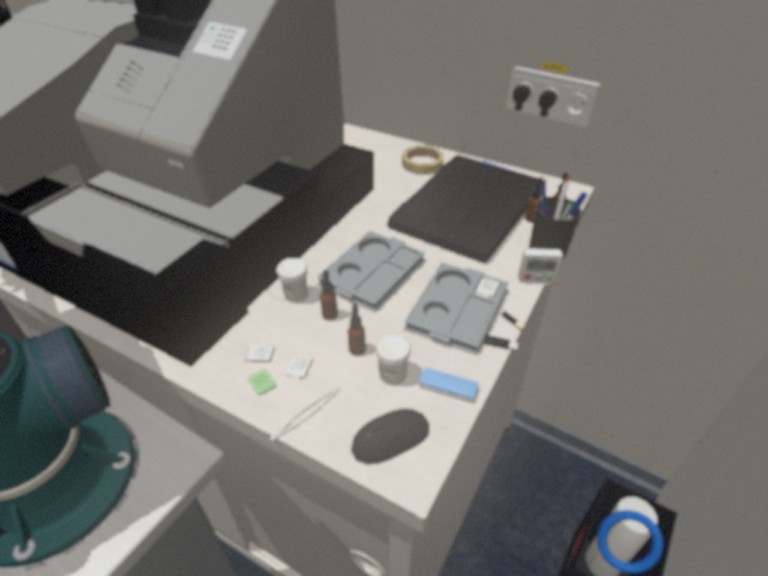

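View pics/a_wrist.png

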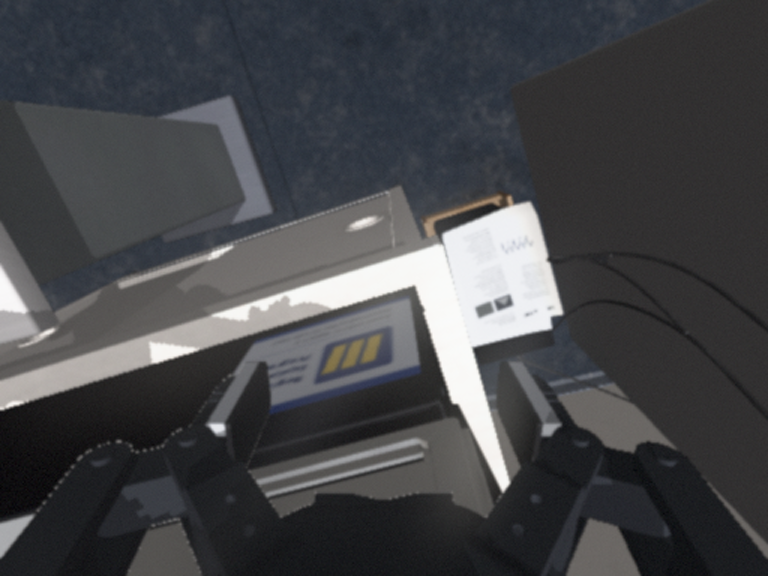

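The scene and side views both show two trays: the one with the white cassette is on the right. In front of them are two pots, two bottles and the blue mailer, and a large printer stands on the left, close to one pot. I'll enlarge both views.

```bash
cat > h.py <<'E'
import numpy as np, cv2
from rig import robot, viewer
from scipy.spatial.transform import Rotation as R
def Rt(st): 
    q=st["eef_rot"]; return R.from_quat([q[1],q[2],q[3],q[0]]).as_matrix()
def cam(n):
    """returns color, K, T(cam->world)"""
    if n=="wrist":
        st=robot.observe(); r=viewer.read_camera(n)
        T=np.eye(4);T[:3,:3]=Rt(st);T[:3,3]=st["position"]
        return r["color"],r["mtx"],T@r["mount"]
    r=viewer.read_camera(n); return r["color"],r["mtx"],np.linalg.inv(r["view"])
def ray(K,T,uv):
    p=np.linalg.inv(K)@np.array([uv[0],uv[1],1.]); d=T[:3,:3]@np.array([p[0],-p[1],-p[2]])
    return T[:3,3],d/np.linalg.norm(d)
def atz(K,T,uv,z):
    o,d=ray(K,T,uv); return o+d*(z-o[2])/d[2]
def tri(rays):
    A=np.zeros((3,3));b=np.zeros(3)
    for o,d in rays:
        P=np.eye(3)-np.outer(d,d);A+=P;b+=P@o
    x=np.linalg.solve(A,b); return x,[float(np.linalg.norm((np.eye(3)-np.outer(d,d))@(x-o))) for o,d in rays]
def proj(K,T,X):
    c=np.linalg.inv(T)@np.append(X,1); return K[0,0]*c[0]/-c[2]+K[0,2], K[1,1]*-c[1]/-c[2]+K[1,2]
def crop(c,x0,y0,w,h,f,fn):
    im=cv2.resize(c[y0:y0+h,x0:x0+w,::-1],None,fx=f,fy=f,interpolation=cv2.INTER_CUBIC).copy()
    for x in range((x0//20+1)*20,x0+w,20):
        cv2.line(im,((x-x0)*f,0),((x-x0)*f,8),(0,0,255),1); cv2.putText(im,str(x),((x-x0)*f-10,18),0,.35,(0,0,255),1)
    for y in range((y0//20+1)*20,y0+h,20):
        cv2.line(im,(0,(y-y0)*f),(8,(y-y0)*f),(0,0,255),1); cv2.putText(im,str(y),(10,(y-y0)*f+4),0,.35,(0,0,255),1)
    cv2.imwrite(fn,im)
E
python3 - <<'E'
from h import *
c,K,T=cam("scene"); np.savez("scene.npz",K=K,T=T); print(T[:3,3]); crop(c,160,130,200,150,4,"pics/b_scene.png")
c,K,T=cam("side"); np.savez("side.npz",K=K,T=T); print(T[:3,3]); crop(c,160,140,200,150,4,"pics/b_side.png")
E
```

```text
[0.09714982 0.23279327 0.6749027 ]
[-0.04578118 -0.53484042  0.63034293]
```

View pics/b_scene.png

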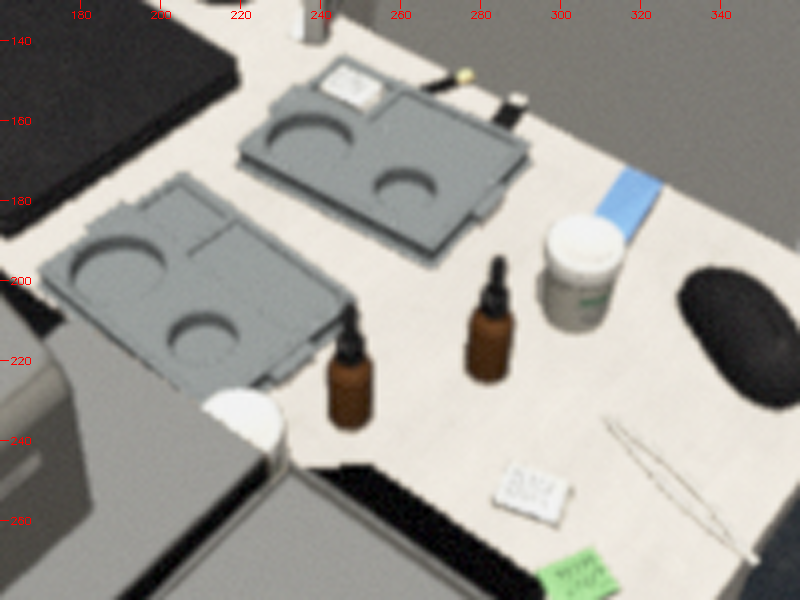

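View pics/b_side.png

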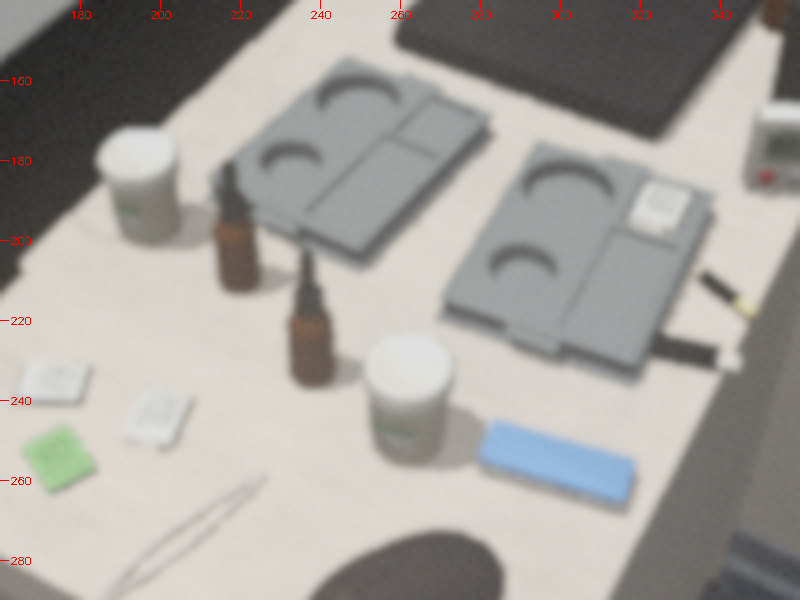

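```bash
python3 - <<'E'
from h import *
S=np.load("scene.npz");D=np.load("side.npz")
f=lambda X,Y,x0,y0:((X+.5)/4-.5+x0,(Y+.5)/4-.5+y0)
s=lambda p:f(*p,160,130); d=lambda p:f(*p,160,140)
P={"potA lid":((584,239),(408,360)),"potB lid":((243,419),(138,152)),"botA tip":((350,305),(231,165)),"botB tip":((498,258),(307,250)),
"cyt big":((118,272),(360,95)),"cyt small":((203,338),(290,160)),"bio big":((310,138),(568,185)),"bio small":((405,188),(523,264)),
"cyt right":((355,297),(365,258)),"cyt far":((185,175),(490,118)),"cyt left":((40,268),(345,57)),"bio front-right":((530,155),(635,375)),"bio fl":((433,262),(445,303)),"bio bl":((240,155),(540,145)),"bio br":((340,58),(712,193)),
"cass":((350,87),(660,205)),"mailer far-right":((662,183),(634,460))}
for k,(a,b) in P.items():
    x,e=tri([ray(S["K"],S["T"],s(a)),ray(D["K"],D["T"],d(b))]); print(k,np.round(x*1000,1),np.round(np.array(e)*1000,1))
print("mailer from side z=.015")
for p in [(495,422),(635,459),(625,500),(481,457)]: print(np.round(atz(D["K"],D["T"],d(p),.015)*1000,1))
print("cyt side z=.02")
for p in [(345,57),(490,118),(365,258),(212,182)]: print(np.round(atz(D["K"],D["T"],d(p),.02)*1000,1))
print("printer deck")
for p in [(0,-40),(0,300)]: print(np.round(atz(D["K"],D["T"],d(p),.1)*1000,1))
E
```

```text
potA lid [ 377.5 -280.5   67.7] [0.8 0.8]
potB lid [432.8 -50.2  68.8] [1.2 1.2]
botA tip [ 427.8 -128.6   98. ] [1.2 1.2]
botB tip [ 389.5 -208.3  101.1] [0.3 0.3]
cyt big [ 602.3 -101.1   19.4] [1.7 1.7]
cyt small [521.6 -99.3  19.4] [0.4 0.4]
bio big [ 594.5 -269.    22.3] [0.2 0.2]
bio small [ 516.  -278.1   20.5] [0.1 0.1]
cyt right [ 477.8 -188.5   12.9] [2.2 2.2]
cyt far [ 634.4 -189.3   17.2] [0.6 0.6]
cyt left [635.9 -68.1  21.3] [1. 1.]
bio front-right [ 481.1 -370.9    8.5] [0.1 0.1]
bio fl [ 468.1 -249.4    9.4] [2.5 2.5]
bio bl [ 626.2 -231.3   14.7] [1.8 1.8]
bio br [ 641.5 -349.8   18. ] [0.1 0.1]
cass [ 610.3 -327.2   21.5] [0.8 0.8]
mailer far-right [ 399.5 -399.6   26.8] [9.7 9.7]
mailer from side z=.015
[ 403.  -321.5   15. ]
[ 421.3 -398.    15. ]
[ 393.9 -404.9   15. ]
[ 377.8 -326.8   15. ]
cyt side z=.02
[635.8 -67.4  20. ]
[ 630.3 -191.    20. ]
[ 469.1 -192.7   20. ]
[475.1 -69.2  20. ]
printer deck
[513.2 135.8 100. ]
[273.6 -93.1 100. ]
```

```bash
python3 - <<'E'
from h import *
S=np.load("scene.npz");D=np.load("side.npz")
f=lambda p:((p[0]+.5)/1.5-.5,(p[1]+.5)/1.5-.5)
P={"handle":((243,375),(178,163)),"bodycorner":((272,383),(208,203)),"traycorner":((338,370),(283,190)),"base corner":((443,415),(190,345)),"panel tl":((100,180),(222,22)),"panel bl":((67,264),(236,58)) ,"panel tl2":((28,213),(207,22)),"tray2":((362,374),(157,273))}
for k,(a,b) in P.items():
    x,e=tri([ray(S["K"],S["T"],f(a)),ray(D["K"],D["T"],f(b))]); print(k,np.round(x*1000,1),np.round(np.array(e)*1000,1))
for z in (0,.05,.1):
  print(z,[np.round(atz(D["K"],D["T"],f(p),z)[:2]*1000) for p in [(195,365),(190,335),(375,185),(375,150),(0,265)]],[np.round(atz(S["K"],S["T"],f(p),z)[:2]*1000) for p in [(443,415),(370,370),(432,485),(378,565)]])
E
python3 - <<'E'
import sys; sys.path.insert(0,'.')
from h import *
c,K,T=cam("scene"); crop(c,0,40,300,344,2,"pics/c_scene.png")
c,K,T=cam("side"); crop(c,0,0,300,300,2,"pics/c_side.png")
E
```

```text
handle [385.8 105.1 234.9] [0. 0.]
bodycorner [394.9  71.6 171.1] [0.4 0.4]
traycorner [409.9 -20.4 171.2] [54. 54.]
base corner [230.  -59.1  94.6] [18.7 18.7]
panel tl [530.7 110.5 396.6] [2.2 2.2]
panel bl [580.1 159.  311. ] [9.8 9.8]
panel tl2 [553.4 169.7 382.4] [2.2 2.2]
tray2 [280.   11.7 180.9] [40.6 40.6]
0 [array([230., -16.]), array([270.,  38.]), array([809.,  32.]), array([945., 120.]), array([203., 475.])] [array([ 274., -113.]), array([404., -99.]), array([223., -22.]), array([211.,  96.])]
0.05 [array([209., -57.]), array([245.,  -7.]), array([741., -13.]), array([866.,  68.]), array([183., 395.])] [array([261., -88.]), array([381., -75.]), array([213.,  -3.]), array([203., 106.])]
0.1 [array([187., -98.]), array([220., -53.]), array([674., -58.]), array([787.,  16.]), array([163., 314.])] [array([248., -62.]), array([358., -50.]), array([204.,  16.]), array([194., 116.])]
```

View pics/c_scene.png

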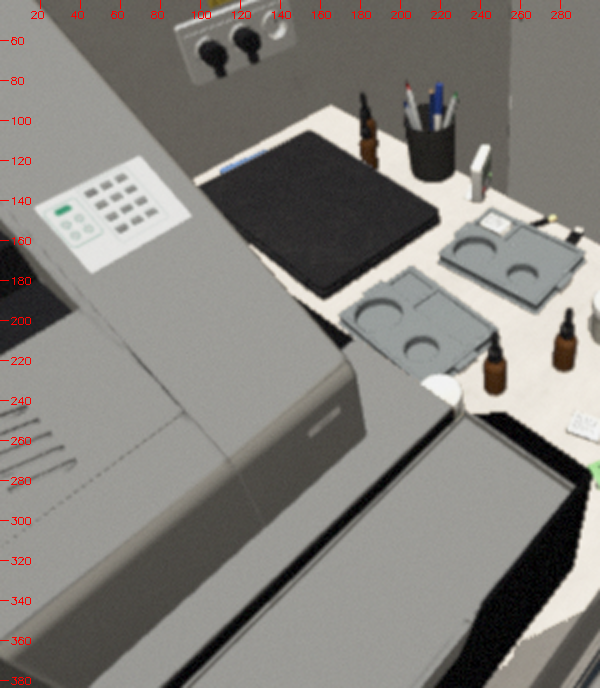

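View pics/c_side.png

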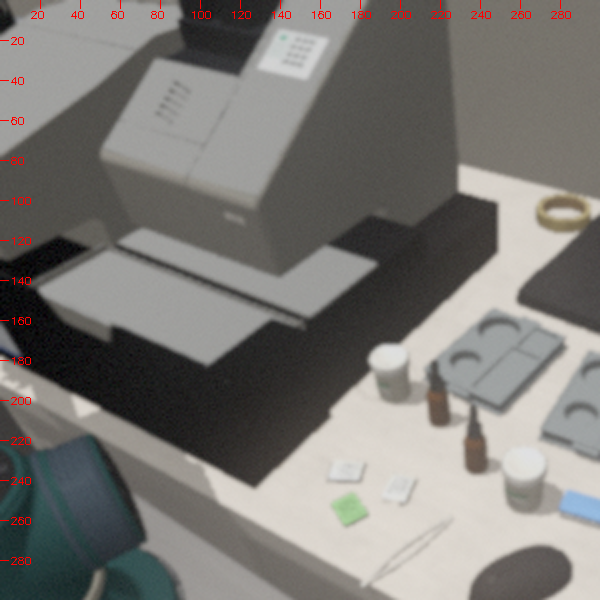

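```bash
python3 - <<'E'
from h import *
S=np.load("scene.npz");D=np.load("side.npz")
s=lambda p:((p[0]+.5)/2-.5,(p[1]+.5)/2-.5+40); d=lambda p:((p[0]+.5)/2-.5,(p[1]+.5)/2-.5)
P={"tray1R":((458,404),(378,262)),"tray2far":((465,417),(303,325)),"tray2near":((577,488),(208,364)),"body":((365,433),(280,275)),"bodytop":((350,365),(257,208)),"panelR":((190,215),(313,78)),"blackcorner":((587,482),(255,480))}
for k,(a,b) in P.items():
    x,e=tri([ray(S["K"],S["T"],s(a)),ray(D["K"],D["T"],d(b))]); print(k,np.round(x*1000,1),np.round(np.array(e)*1000,1))
for p in [(255,487),(330,412),(497,250)]: print(np.round(atz(D["K"],D["T"],d(p),0)[:2]*1000))
for z in (.05,.06,.08,.1): print(z,np.round(atz(D["K"],D["T"],d((497,203)),z)[:2]*1000),[np.round(atz(S["K"],S["T"],s(p),z)[:2]*1000) for p in [(350,340),(500,412),(587,475)]])
E
```

```text
tray1R [407.2 -29.1 169. ] [47.8 47.8]
tray2far [351.9  -5.7 150.3] [0.2 0.2]
tray2near [229.5  -4.5 180.2] [2.5 2.5]
body [395.3  69.9 165.4] [0.3 0.3]
bodytop [391.7  69.4 257.4] [3.4 3.4]
panelR [523.4  92.9 347.2] [1.1 1.1]
blackcorner [228.1 -60.2  71.6] [23.7 23.7]
[227. -11.]
[364.   1.]
[798.  31.]
0.05 [855.  67.] [array([573., -37.]), array([377., -81.]), array([263., -84.])]
0.06 [839.  57.] [array([565., -33.]), array([373., -76.]), array([260., -79.])]
0.08 [808.  36.] [array([550., -24.]), array([364., -66.]), array([255., -69.])]
0.1 [777.  15.] [array([535., -16.]), array([355., -56.]), array([249., -58.])]
```

```bash
python3 -m pendant '[{"translation":[0,0,-0.045],"rotation":[0,0,0],"claw":1},{"translation":[0,0,-0.09],"rotation":[0,0,0],"claw":1},{"translation":[-0.01,-0.02,-0.125],"rotation":[0,0,0.06],"claw":1},{"translation":[-0.03,-0.055,-0.13],"rotation":[0,0,0.15],"claw":1},{"translation":[-0.053,-0.09,-0.13],"rotation":[0,0,0.25],"claw":1}]'
python3 - <<'E'
from h import *
S=np.load("scene.npz");D=np.load("side.npz")
s=lambda p:((p[0]+.5)/2-.5,(p[1]+.5)/2-.5+40); d=lambda p:((p[0]+.5)/2-.5,(p[1]+.5)/2-.5)
P={"tray1far":((352,342),(378,262)),"tray1near":((458,404),(305,320))}
for k,(a,b) in P.items():
    x,e=tri([ray(S["K"],S["T"],s(a)),ray(D["K"],D["T"],d(b))]); print(k,np.round(x*1000,1),np.round(np.array(e)*1000,1))
E
```

```text
clock: 0.85
position: [0.1709, 0.4302, 0.3382]
eef_rot: [0.001, 0.255, 0.967, 0.002]
wrist_force: [-0.1, 0.0, 0.2]
gripper_width: 1.0
tray1far [493.7   6.1 150.5] [0.7 0.7]
tray1near [358.9  -6.8 156.8] [3.4 3.4]
```

```bash
python3 -m pendant '[{"translation":[-0.036,-0.034,0],"rotation":[0,0,0.085],"claw":1},{"translation":[-0.072,-0.068,0],"rotation":[0,0,0.17],"claw":1},{"translation":[-0.108,-0.102,0],"rotation":[0,0,0.255],"claw":1},{"translation":[-0.144,-0.136,0],"rotation":[0,0,0.34],"claw":1},{"translation":[-0.18,-0.17,0],"rotation":[0,0,0.425],"claw":1}]'
```

```text
clock: 1.35
position: [0.2436, 0.1919, 0.3378]
eef_rot: [0.001, 0.454, 0.891, 0.003]
wrist_force: [1.7, -0.7, 0.3]
gripper_width: 0.999
```

```bash
python3 -m pendant '[{"translation":[-0.048,-0.007,0],"rotation":[0,0,0.07],"claw":1},{"translation":[-0.096,-0.014,0],"rotation":[0,0,0.14],"claw":1},{"translation":[-0.144,-0.021,0],"rotation":[0,0,0.21],"claw":1},{"translation":[-0.192,-0.028,0],"rotation":[0,0,0.28],"claw":1},{"translation":[-0.24,-0.035,0],"rotation":[0,0,0.35],"claw":1}]' && python3 -m pendant '[{"translation":[-0.042,-0.025,0.01],"rotation":[0,0,0.07],"claw":1},{"translation":[-0.085,-0.05,0.02],"rotation":[0,0,0.14],"claw":1},{"translation":[-0.127,-0.075,0.03],"rotation":[0,0,0.21],"claw":1},{"translation":[-0.17,-0.1,0.04],"rotation":[0,0,0.278],"claw":1},{"translation":[-0.17,-0.1,0.04],"rotation":[0,0,0.278],"claw":1}]'
python3 - <<'E'
from h import *
c,K,T=cam("wrist"); np.savez("w1.npz",K=K,T=T,c=c); print(robot.observe()["joints"])
cv2.imwrite("pics/d1.png",cv2.resize(c[:,:,::-1],None,fx=1.5,fy=1.5,interpolation=cv2.INTER_CUBIC))
E
```

```text
clock: 1.85
position: [0.3568, -0.0249, 0.3377]
eef_rot: [0.001, 0.604, 0.797, 0.003]
wrist_force: [1.4, 1.2, -0.0]
gripper_width: 0.999
clock: 2.35
position: [0.3044, -0.2197, 0.2944]
eef_rot: [-0.001, 0.712, 0.702, 0.002]
wrist_force: [0.1, 1.1, -0.1]
gripper_width: 0.995
[-0.77692842 -0.3046213   1.55013868  0.00652675  1.89796669 -0.76498922]
```

View pics/d1.png

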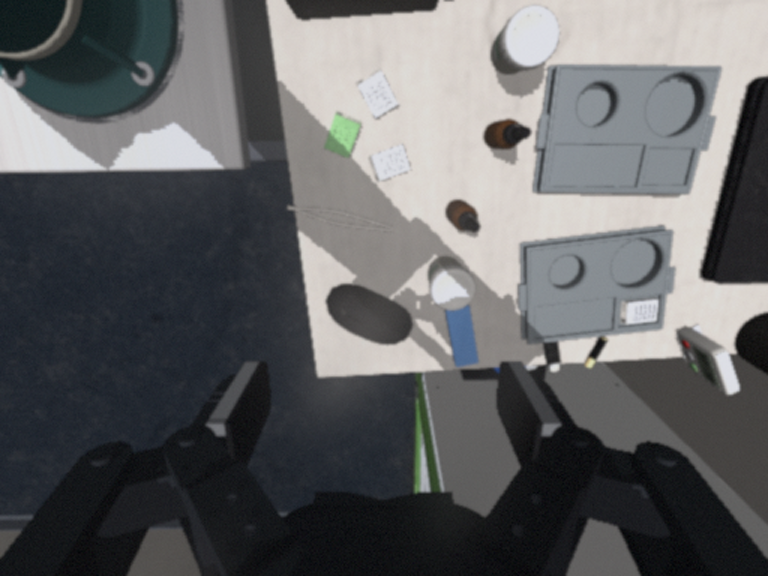

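The wrist view from above shows everything: the pot by the printer at about (355,27), bottles at (340,88) and (310,146), the pot at (301,190), the mailer at (307,222), the cytology tray around (420,85) and the biopsy tray around (400,190), all in original pixels. I'll enlarge it.

```bash
python3 - <<'E'
from h import *
c=np.load("w1.npz")["c"]; crop(c,320,0,170,135,4,"pics/d1a.png"); crop(c,280,115,180,135,4,"pics/d1b.png")
E
```

```text
(no output)
```

View pics/d1a.png

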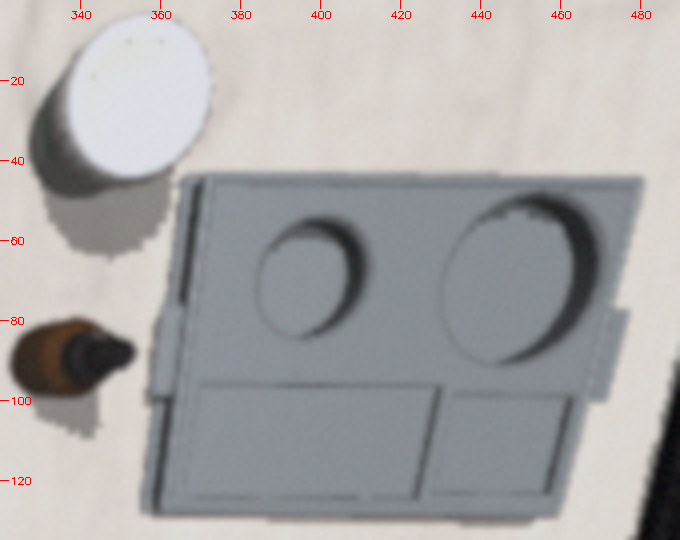

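View pics/d1b.png

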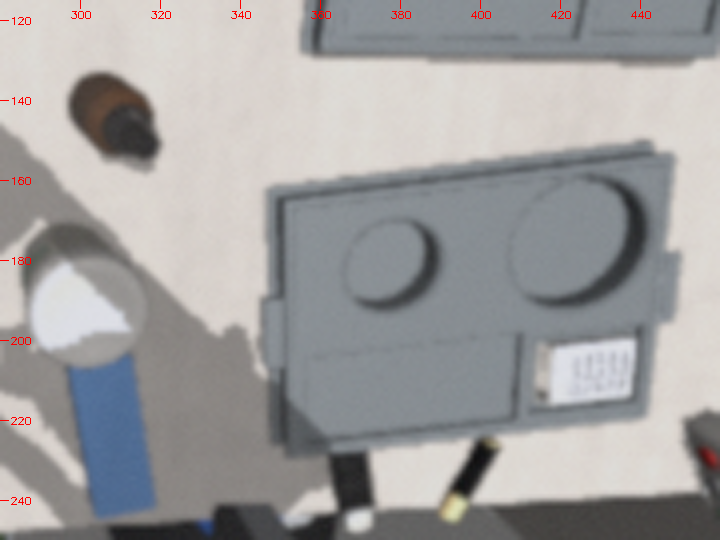

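```bash
python3 - <<'E'
from h import *
W=np.load("w1.npz");K,T=W["K"],W["T"]; print(T[:3,3])
a=lambda p:((p[0]+.5)/4-.5+320,(p[1]+.5)/4-.5); b=lambda p:((p[0]+.5)/4-.5+280,(p[1]+.5)/4-.5+115)
P=[("cyt small",a((313,278)),.02),("cyt big",a((522,279)),.02),("cyt rec nl",a((197,385)),.02),("rec fl",a((440,385)),.02),("rec fr",a((415,498)),.02),
("bio small",b((392,264)),.02),("bio big",b((578,241)),.02),("bio rec fl",b((522,333)),.02),("bio rec fr",b((514,418)),.02),
("potB lid",a((139,96)),.065),("botA tip",a((128,352)),.1),("potA lid",b((88,311)),.065),("botB tip",b((153,142)),.1),
("m f1",b((94,518)),.015),("m f2",b((155,508)),.015),("m n1",b((69,366)),.015),("m n2",b((132,355)),.015)]
for n,p,z in P: print(n,np.round(atz(K,T,p,z)*1000,1))
# two-view heights with side/scene
S=np.load("scene.npz");D=np.load("side.npz")
f=lambda X,Y,x0,y0:((X+.5)/4-.5+x0,(Y+.5)/4-.5+y0)
s=lambda p:f(*p,160,130); d=lambda p:f(*p,160,140)
Q={"potA lid":((584,239),(408,360),b((88,311))),"potB lid":((243,419),(138,152),a((139,96))),"botA tip":((350,305),(231,165),a((128,352))),"botB tip":((498,258),(307,250),b((153,142)))}
for k,(x,y,w) in Q.items():
    r=tri([ray(S["K"],S["T"],s(x)),ray(D["K"],D["T"],d(y)),ray(K,T,w)]); print(k,np.round(r[0]*1000,1),np.round(np.array(r[1])*1000,1))
E
```

```text
[ 0.30589744 -0.13523921  0.46273957]
cyt small [524.5 -99.5  20. ]
cyt big [ 604.3 -101.    20. ]
cyt rec nl [ 485.  -137.6   20. ]
rec fl [ 580.5 -138.9   20. ]
rec fr [ 578.9 -182.3   20. ]
bio small [ 517.5 -277.6   20. ]
bio big [ 596.5 -268.3   20. ]
bio rec fl [ 579.7 -310.7   20. ]
bio rec fr [ 583.2 -352.4   20. ]
potB lid [436.9 -47.8  65. ]
botA tip [ 429.4 -126.9  100. ]
potA lid [ 378.  -280.9   65. ]
botB tip [ 391.3 -206.7  100. ]
m f1 [ 394.3 -404.6   15. ]
m f2 [ 423.2 -399.6   15. ]
m n1 [ 379.5 -325.7   15. ]
m n2 [ 407.8 -320.7   15. ]
potA lid [ 377.5 -280.3   67.6] [0.9 0.8 0.4]
potB lid [434.  -49.6  68.6] [1.1 1.9 1.8]
botA tip [ 428.8 -127.9   97.8] [1.3 1.8 1.7]
botB tip [ 390.3 -207.6  100.6] [1.1 0.6 1.4]
```

```bash
python3 -m pendant '[{"translation":[0.006,0.043,0.02],"rotation":[0,0,0],"claw":1},{"translation":[0.012,0.087,0.04],"rotation":[0,0,0],"claw":1},{"translation":[0.012,0.087,0.085],"rotation":[0,0,0],"claw":1},{"translation":[0.012,0.087,0.125],"rotation":[0,0,0],"claw":0.6},{"translation":[0.012,0.087,0.14],"rotation":[0,0,0],"claw":0.6}]'
python3 - <<'E'
from h import *
c,K,T=cam("wrist"); np.savez("w2.npz",K=K,T=T,c=c); s=robot.observe(); print(s["position"],Rt(s).round(3).tolist(),s["joints"])
cv2.imwrite("pics/e1.png",cv2.resize(c[:,:,::-1],None,fx=1.5,fy=1.5,interpolation=cv2.INTER_CUBIC))
print([np.round(proj(K,T,np.array(p)),1) for p in [(.391,-.207,.1),(.391,-.207,.0),(.378,-.281,.065)]])
E
```

```text
clock: 2.9
position: [0.3917, -0.2025, 0.1511]
eef_rot: [-0.005, 0.709, 0.705, 0.003]
wrist_force: [0.5, 0.3, 0.2]
gripper_width: 0.8
[ 0.3911674  -0.2022446   0.15017145] [[0.006, 1.0, -0.005], [1.0, -0.006, 0.012], [0.012, -0.005, -1.0]] [-0.61167779 -0.13493472  1.69908294  0.00700088  1.58794715 -0.60536292]
[array([254. , 202.4]), array([254.6, 172.5]), array([242.9, 253.2])]
```

View pics/e1.png

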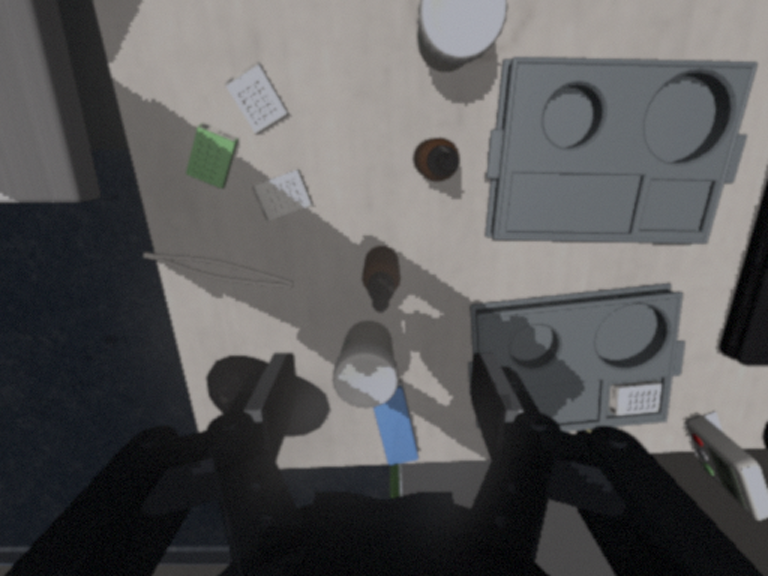

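```bash
python3 -m pendant '[{"translation":[-0.006,0,0.03],"rotation":[-0.005,-0.012,0],"claw":0.6},{"translation":[-0.006,0,0.065],"rotation":[-0.005,-0.012,0],"claw":0.6},{"translation":[-0.006,0,0.1],"rotation":[-0.005,-0.012,0],"claw":0.6},{"translation":[-0.006,0,0.118],"rotation":[-0.005,-0.012,0],"claw":0.6},{"translation":[-0.006,0,0.118],"rotation":[-0.005,-0.012,0],"claw":0.6}]' && python3 -m pendant '[{"translation":[0,0,0],"rotation":[0,0,0],"claw":-1},{"translation":[0,0,0],"rotation":[0,0,0],"claw":-1},{"translation":[0,0,0],"rotation":[0,0,0],"claw":-1},{"translation":[0,0,0],"rotation":[0,0,0],"claw":-1},{"translation":[0,0,0],"rotation":[0,0,0],"claw":-1}]'
```

```text
clock: 3.45
position: [0.3896, -0.2046, 0.0304]
eef_rot: [-0.002, 0.709, 0.706, -0.0]
wrist_force: [0.4, 0.6, 0.1]
gripper_width: 0.801
clock: 3.95
position: [0.3906, -0.2053, 0.0322]
eef_rot: [-0.001, 0.709, 0.706, 0.0]
wrist_force: [-0.8, 0.7, 6.1]
gripper_width: 0.179
```

```bash
python3 -m pendant '[{"translation":[0,0,0],"rotation":[0,0,0],"claw":-1},{"translation":[0,0,0],"rotation":[0,0,0],"claw":-1},{"translation":[0,0,0],"rotation":[0,0,0],"claw":-1},{"translation":[0,0,0],"rotation":[0,0,0],"claw":-1},{"translation":[0,0,0],"rotation":[0,0,0],"claw":-1}]'
python3 - <<'E'
from h import *
for n in("scene","side"):
  c,K,T=cam(n); crop(c,190,130,160,120,4,f"pics/e2{n}.png")
print(robot.observe()["wrist_force"],robot.observe()["gripper_width"])
E
```

```text
clock: 4.45
position: [0.3906, -0.2054, 0.0323]
eef_rot: [-0.001, 0.709, 0.706, 0.0]
wrist_force: [-0.6, 0.1, 1.2]
gripper_width: 0.17
[-1.0502123   0.81724508  1.44207411] 0.17603901574506467
```

View pics/e2scene.png

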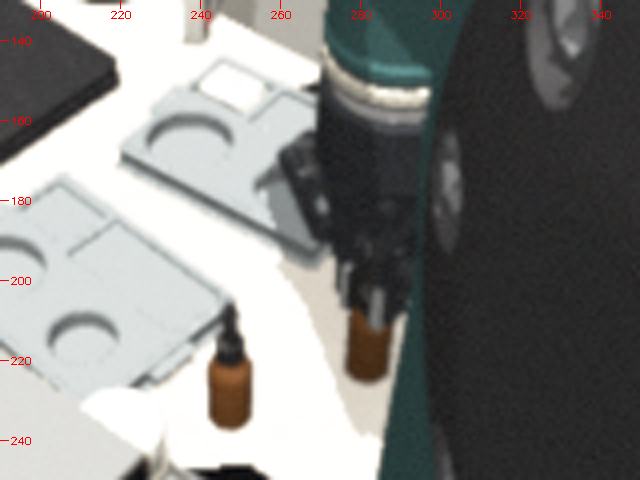

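View pics/e2side.png

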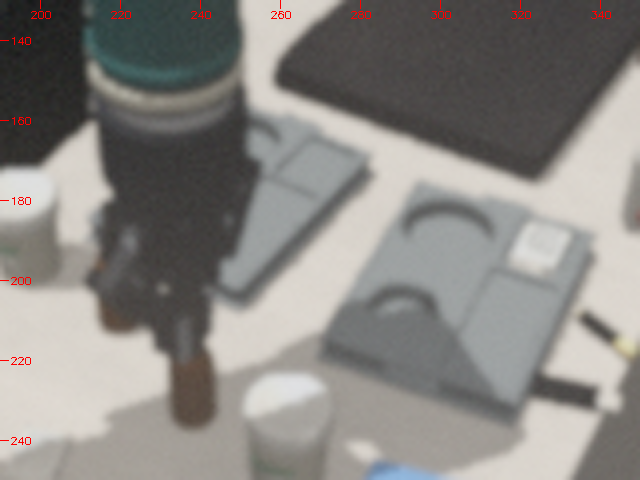

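```bash
python3 -m pendant '[{"translation":[0,0,-0.02],"rotation":[0,0,0],"claw":-1},{"translation":[0,0,-0.04],"rotation":[0,0,0],"claw":-1},{"translation":[0,0,-0.06],"rotation":[0,0,0],"claw":-1},{"translation":[0,0,-0.06],"rotation":[0,0,0],"claw":-1},{"translation":[0,0,-0.06],"rotation":[0,0,0],"claw":-1}]'
python3 - <<'E'
from h import *
c,K,T=cam("side"); crop(c,190,130,160,120,4,f"pics/e3side.png")
c,K,T=cam("wrist"); cv2.imwrite("pics/e3w.png",cv2.resize(c[:,:,::-1],None,fx=1.5,fy=1.5,interpolation=cv2.INTER_CUBIC))
E
```

```text
clock: 5.05
position: [0.3905, -0.2054, 0.0917]
eef_rot: [-0.001, 0.709, 0.706, 0.0]
wrist_force: [-0.3, 0.8, -0.7]
gripper_width: 0.17
```

View pics/e3side.png

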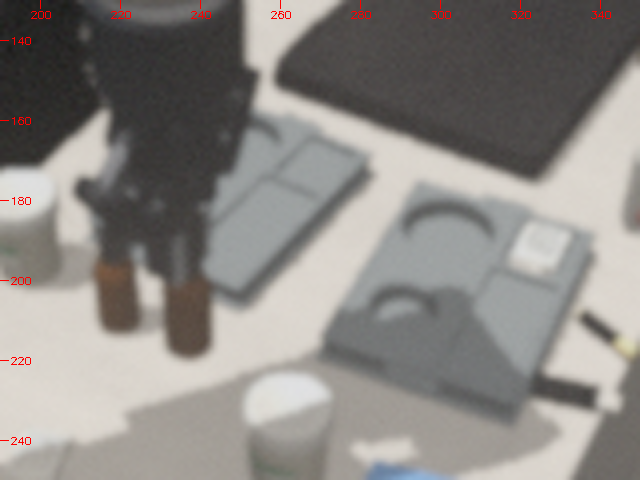

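View pics/e3w.png

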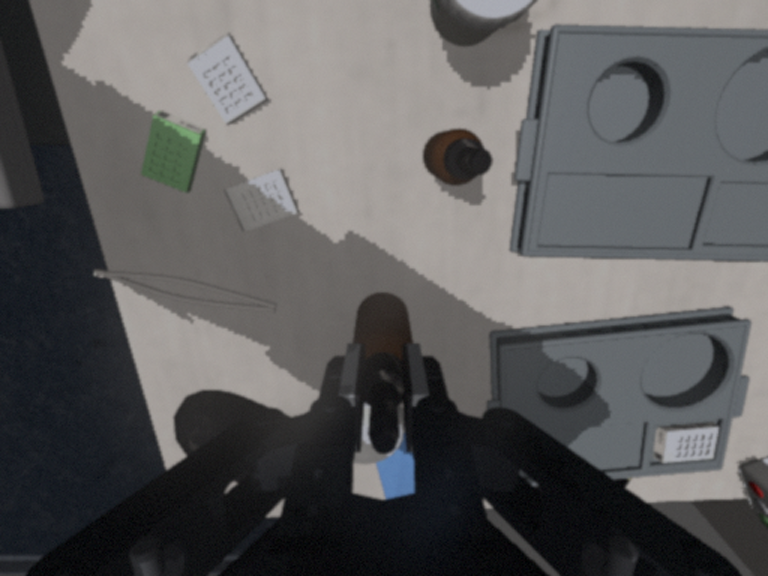

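```bash
python3 -m pendant '[{"translation":[-0.016,0.03,-0.005],"rotation":[0,0,0],"claw":-1},{"translation":[-0.034,0.062,-0.005],"rotation":[0,0,0],"claw":-1},{"translation":[-0.053,0.095,-0.005],"rotation":[0,0,0],"claw":-1},{"translation":[-0.071,0.127,0],"rotation":[0,0,0],"claw":-1},{"translation":[-0.071,0.127,0.02],"rotation":[0,0,0],"claw":-1}]'
python3 - <<'E'
from h import *
c,K,T=cam("wrist"); s=robot.observe(); print(s["position"],Rt(s).round(3).tolist())
crop(c,180,150,190,140,4,"pics/f1.png")
bz=s["position"][2]-.032
print([np.round(proj(K,T,np.array(p)),1) for p in [(.5173,-.2777,.02),(.5173,-.2777,bz),(.5173,-.2777+.014,bz)]])
c,K,T=cam("side"); crop(c,230,130,160,120,4,"pics/f1s.png")
E
```

```text
clock: 5.65
position: [0.5203, -0.2789, 0.0697]
eef_rot: [0.0, 0.709, 0.706, 0.0]
wrist_force: [0.0, 0.3, 0.1]
gripper_width: 0.175
[ 0.51563649 -0.27585366  0.06393875] [[0.004, 1.0, -0.01], [1.0, -0.004, 0.007], [0.007, -0.01, -1.0]]
[array([251.1, 196.4]), array([250.9, 201.6]), array([250.7, 185.6])]
```

View pics/f1.png

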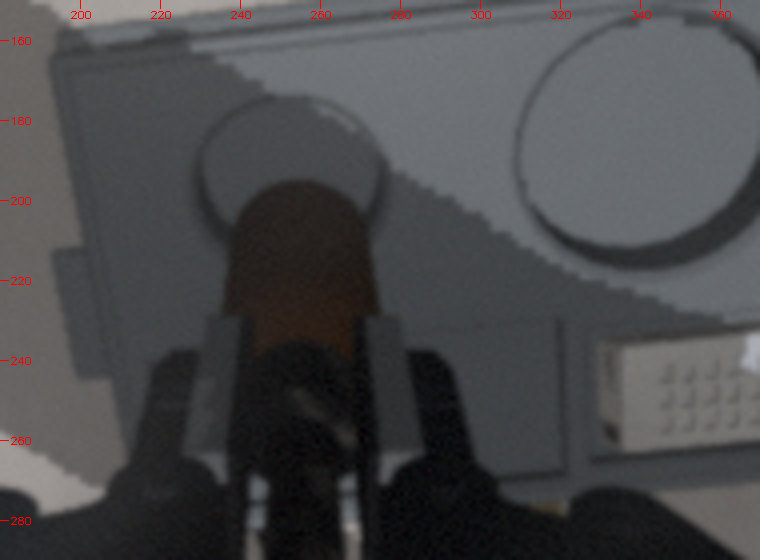

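View pics/f1s.png

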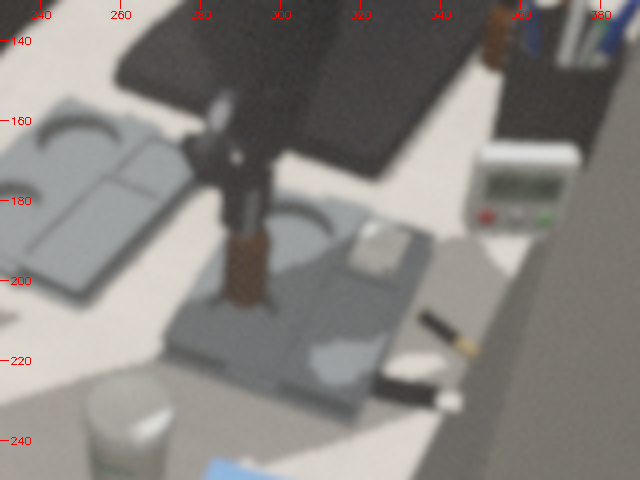

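```bash
python3 - <<'E'
from h import *
s=robot.observe(); print(s["position"],s["clock"])
c,K,T=cam("wrist");crop(c,180,150,190,140,4,"pics/f2.png")
print("tcp",proj(K,T,s["position"]),"grasp",proj(K,T,s["position"]+[0,0,.019]))
r=viewer.read_camera("side");Ks=r["mtx"];Ts=np.linalg.inv(r["view"]);crop(r["color"],260,150,80,60,8,"pics/f2s.png")
p=s["position"]
for dz in (-.05,-.032,-.015,0,.019): print(dz,np.round(proj(Ks,Ts,p+[0,0,dz]),1),np.round(proj(K,T,p+[0,.014,dz]),1))
E
```

```text
[ 0.51405982 -0.27478512  0.06442587] 5.75
tcp (np.float64(254.4340194215351), np.float64(223.60901248709357)) grasp (np.float64(253.98838944400748), np.float64(237.1144185259478))
-0.05 [288.7 207.4] [255.2 182.8]
-0.032 [289.1 202.1] [254.9 189.7]
-0.015 [289.6 197.1] [254.6 197.3]
0 [290.  192.5] [254.3 205.1]
0.019 [290.5 186.5] [253.8 216.9]
```

View pics/f2.png

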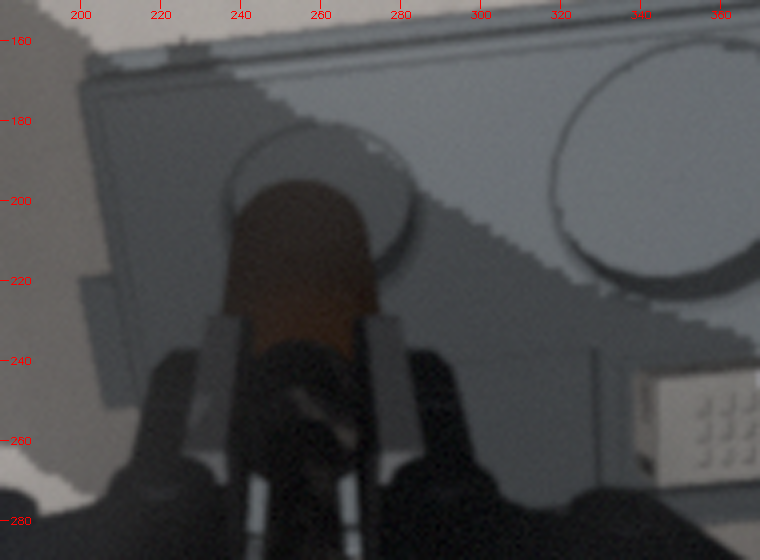

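View pics/f2s.png

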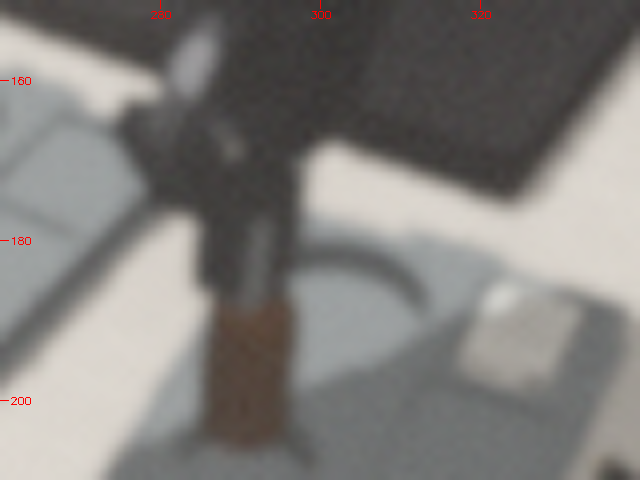

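```bash
python3 -m pendant '[{"translation":[0,0.003,0],"rotation":[0,0,0],"claw":-1},{"translation":[0,0.003,0],"rotation":[0,0,0],"claw":-1},{"translation":[0,0.003,0],"rotation":[0,0,0],"claw":-1},{"translation":[0,0.003,0],"rotation":[0,0,0],"claw":-1},{"translation":[0,0.003,0],"rotation":[0,0,0],"claw":-1}]'
python3 - <<'E'
from h import *
s=robot.observe(); print(s["position"],s["wrist_force"],Rt(s).round(3).tolist())
c,K,T=cam("wrist");crop(c,180,150,190,140,4,"pics/f3.png")
p=s["position"]
for dz in (-.04,-.032,-.02): print(dz,np.round(proj(K,T,p+[0,.014,dz]),1),np.round(proj(K,T,p+[0,.014-.003,dz]),1))
print(proj(K,T,np.array([.5173,-.2777,.02])), proj(K,T,np.array([.5173,-.2777+.0205,.02])))
E
```

```text
clock: 6.35
position: [0.5181, -0.2754, 0.0685]
eef_rot: [-0.004, 0.709, 0.706, -0.001]
wrist_force: [-0.4, 0.5, -0.4]
gripper_width: 0.175
[ 0.51805133 -0.27543889  0.0684873 ] [-0.41235413  0.52468205 -0.35321962] [[0.004, 1.0, -0.006], [1.0, -0.004, 0.005], [0.005, -0.007, -1.0]]
-0.04 [254.8 186.3] [254.8 189.8]
-0.032 [254.7 189.5] [254.7 193.1]
-0.02 [254.6 194.8] [254.6 198.5]
(np.float64(254.1027783101467), np.float64(200.83619558835161)) (np.float64(253.95333267930482), np.float64(178.39935196317188))
```

View pics/f3.png

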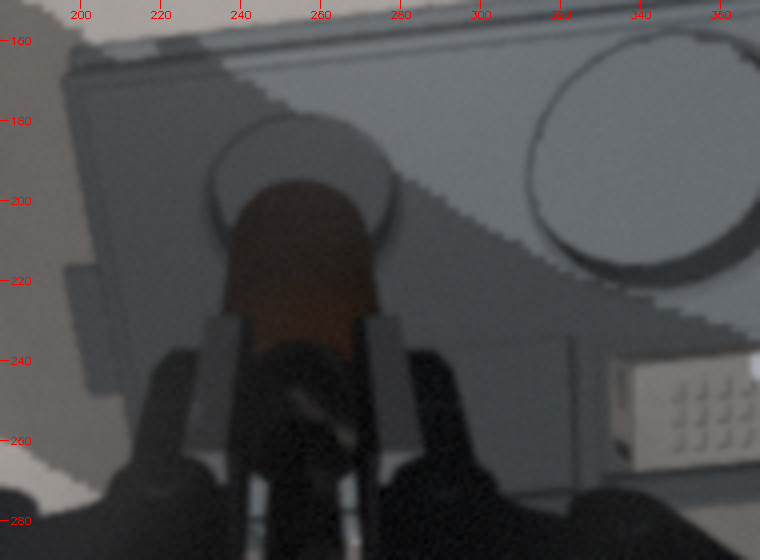

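```bash
python3 -m pendant '[{"translation":[0.001,-0.001,0.008],"rotation":[0,0,0],"claw":-1},{"translation":[0.001,-0.001,0.014],"rotation":[0,0,0],"claw":-1},{"translation":[0.001,-0.001,0.02],"rotation":[0,0,0],"claw":-1},{"translation":[0.001,-0.001,0.02],"rotation":[0,0,0],"claw":-1},{"translation":[0.001,-0.001,0.02],"rotation":[0,0,0],"claw":-1}]' && python3 -m pendant '[{"translation":[0,0,0.004],"rotation":[0,0,0],"claw":-1},{"translation":[0,0,0.007],"rotation":[0,0,0],"claw":-1},{"translation":[0,0,0.01],"rotation":[0,0,0],"claw":-1},{"translation":[0,0,0.01],"rotation":[0,0,0],"claw":-1},{"translation":[0,0,0.01],"rotation":[0,0,0],"claw":-1}]'
python3 - <<'E'
from h import *
s=robot.observe(); print(s["position"],s["wrist_force"])
c,K,T=cam("wrist");crop(c,180,150,190,140,4,"pics/f4.png")
c,K,T=cam("side"); crop(c,260,150,100,75,6,"pics/f4s.png")
E
```

```text
clock: 6.9
position: [0.5167, -0.2742, 0.0478]
eef_rot: [-0.005, 0.709, 0.706, -0.001]
wrist_force: [0.1, -0.2, -0.3]
gripper_width: 0.175
clock: 7.4
position: [0.5165, -0.2741, 0.0377]
eef_rot: [-0.005, 0.709, 0.706, -0.001]
wrist_force: [-0.1, 0.5, 0.2]
gripper_width: 0.177
[ 0.51652244 -0.27408498  0.03765866] [-0.10718269  0.50947722  0.24066009]
```

View pics/f4.png

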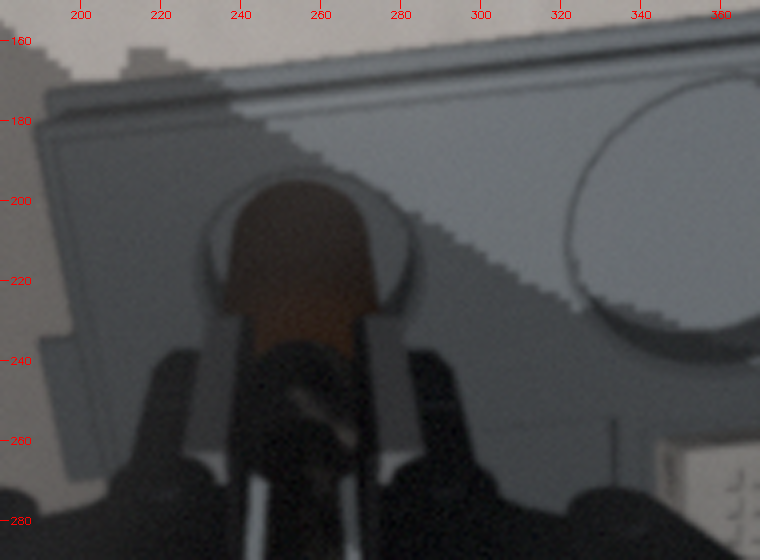

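View pics/f4s.png

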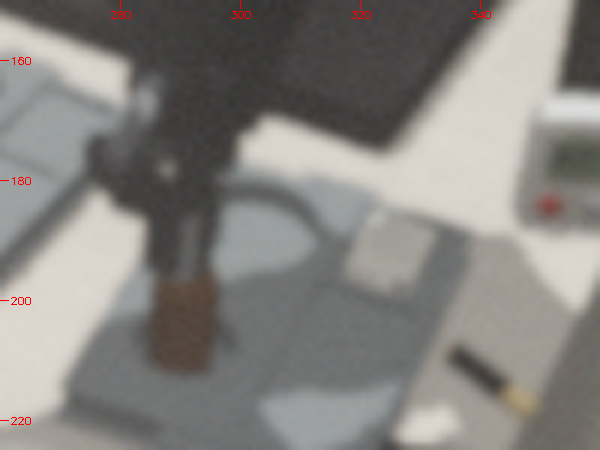

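```bash
python3 -m pendant '[{"translation":[0,0,0.001],"rotation":[0,0,0],"claw":-1},{"translation":[0,0,0.002],"rotation":[0,0,0],"claw":-1},{"translation":[0,0,0.003],"rotation":[0,0,0],"claw":-1},{"translation":[0,0,0.003],"rotation":[0,0,0],"claw":-1},{"translation":[0,0,0.003],"rotation":[0,0,0],"claw":-1}]'
```

```text
clock: 8.0
position: [0.5171, -0.2746, 0.0364]
eef_rot: [-0.004, 0.709, 0.706, -0.001]
wrist_force: [-1.3, -0.2, 5.4]
gripper_width: 0.175
```

```bash
python3 -m pendant '[{"translation":[0,0,0],"rotation":[0,0,0],"claw":0.3},{"translation":[0,0,0],"rotation":[0,0,0],"claw":0.4},{"translation":[0,0,0],"rotation":[0,0,0],"claw":0.4},{"translation":[0,0,0],"rotation":[0,0,0],"claw":0.4},{"translation":[0,0,0],"rotation":[0,0,0],"claw":0.4}]' && python3 -m pendant '[{"translation":[0,0,-0.03],"rotation":[0,0,0],"claw":0.4},{"translation":[0,0,-0.065],"rotation":[0,0,0],"claw":0.4},{"translation":[0,0,-0.1],"rotation":[0,0,0],"claw":0.4},{"translation":[0,0,-0.12],"rotation":[0,0,0],"claw":0.6},{"translation":[0,0,-0.12],"rotation":[0,0,0],"claw":0.6}]'
python3 - <<'E'
from h import *
c,K,T=cam("wrist");np.savez("w3.npz",K=K,T=T,c=c);cv2.imwrite("pics/g1.png",cv2.resize(c[:,:,::-1],None,fx=1.5,fy=1.5,interpolation=cv2.INTER_CUBIC))
c,K,T=cam("side"); crop(c,240,130,120,90,6,"pics/g1s.png")
print(robot.observe()["position"])
E
```

```text
clock: 8.5
position: [0.5169, -0.2745, 0.036]
eef_rot: [-0.004, 0.709, 0.706, -0.001]
wrist_force: [0.9, 0.7, -0.3]
gripper_width: 0.703
clock: 9.0
position: [0.5197, -0.2763, 0.1606]
eef_rot: [0.0, 0.709, 0.706, 0.0]
wrist_force: [0.4, 0.5, 0.7]
gripper_width: 0.795
[ 0.51755912 -0.27491559  0.15543605]
```

View pics/g1.png

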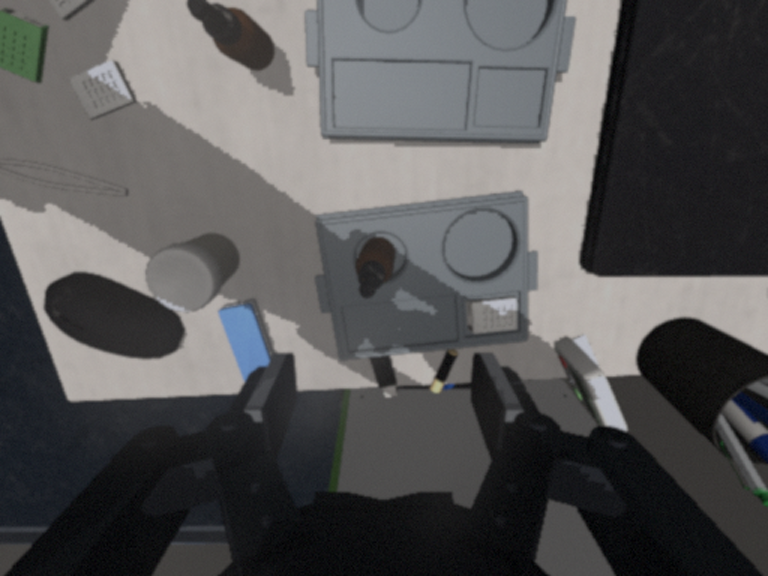

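View pics/g1s.png

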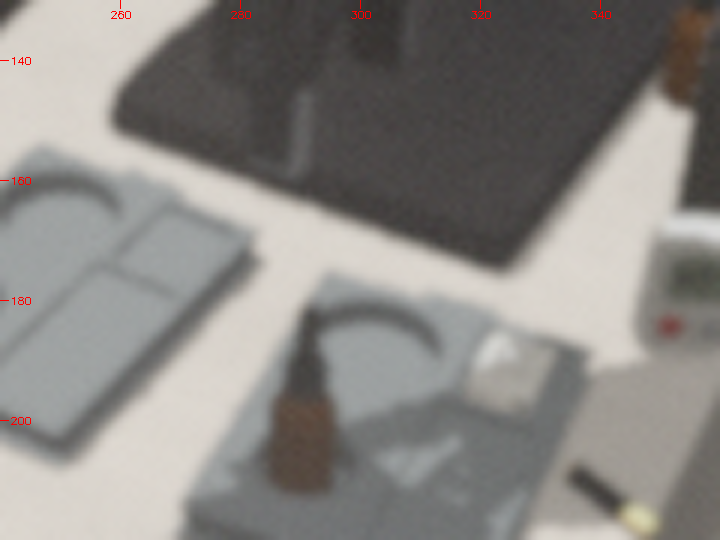

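```bash
python3 - <<'E'
from h import *
W=np.load("w3.npz");D=np.load("side.npz");K,T=W["K"],W["T"]
w=(370/1.5-.16,291/1.5-.16); s=(310.5/6+240-.4,312/6+130-.4)
print(tri([ray(K,T,w),ray(D["K"],D["T"],s)]),atz(K,T,w,.104),atz(D["K"],D["T"],s,.104))
f=lambda x,y:(x/1.5-.16,y/1.5-.16)
for n,p,z in [("small l",(358,257),.02),("small r",(407,255),.02),("big l",(443,243),.02),("big r",(515,243),.02),("big t",(479,209),.02),("big b",(479,279),.02),("potA lid",(183,276),.065),("mail n1",(220,310),.015),("mail n2",(252,303),.015)]: print(n,np.round(atz(K,T,f(*p),z)*1000,1))
crop(W["c"],80,110,200,150,4,"pics/g2.png")
E
```

```text
(array([ 0.51239848, -0.27658372,  0.10068202]), [5.7289987111485494e-05, 5.7289987111413354e-05]) [ 0.51248386 -0.27528867  0.104     ] [ 0.50895171 -0.27823731  0.104     ]
small l [ 500.3 -277.8   20. ]
small r [ 539.5 -276.3   20. ]
big l [ 567.8 -266.6   20. ]
big r [ 624.7 -266.9   20. ]
big t [ 594.2 -240.    20. ]
big b [ 598.4 -296.8   20. ]
potA lid [ 381.6 -278.2   65. ]
mail n1 [ 381.5 -325.3   15. ]
mail n2 [ 409.4 -319.    15. ]
```

View pics/g2.png

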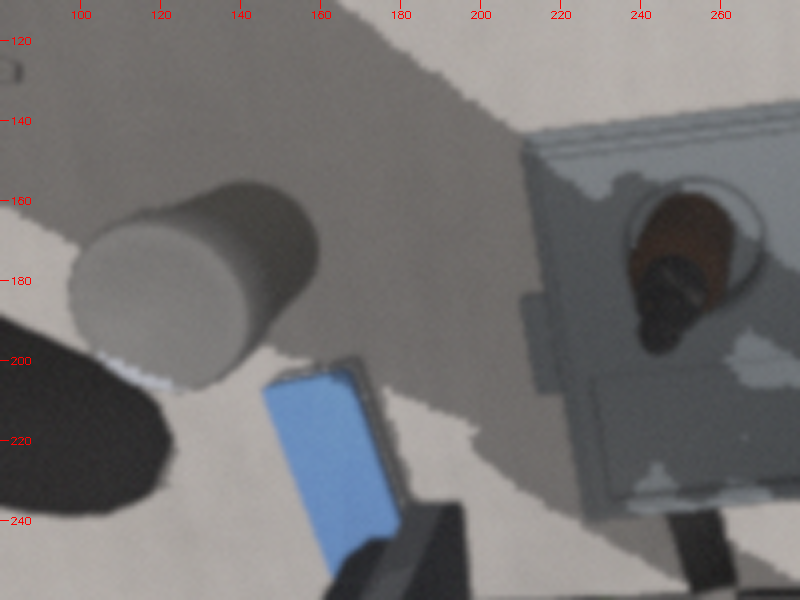

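```bash
python3 - <<'E'
from h import *
W=np.load("w1.npz");K,T=W["K"],W["T"]
f=lambda x,y:(x/1.5-.16,y/1.5-.16)
for p in [(340,286),(365,286),(395,300),(412,325),(327,300)]: print(p,[np.round(atz(K,T,f(*p),z)[:2]*1000) for z in(0,.03)])
for n,p in [("scene",(170,110)),]: pass
s=robot.observe();print(s["position"],Rt(s).round(4).tolist())
E
```

```text
(340, 286) [array([ 251., -299.]), array([ 255., -288.])]
(365, 286) [array([ 282., -299.]), array([ 284., -289.])]
(395, 300) [array([ 319., -318.]), array([ 318., -307.])]
(412, 325) [array([ 340., -353.]), array([ 338., -339.])]
(327, 300) [array([ 234., -317.]), array([ 239., -305.])]
[ 0.51755912 -0.27491559  0.15543605] [[0.0043, 1.0, -0.0067], [1.0, -0.0043, 0.0047], [0.0047, -0.0068, -1.0]]
```

```bash
python3 -m pendant '[{"translation":[-0.001,-0.045,0],"rotation":[-0.007,-0.005,0],"claw":0.8},{"translation":[-0.002,-0.09,0],"rotation":[-0.007,-0.005,0],"claw":0.8},{"translation":[-0.005,-0.14,0],"rotation":[-0.007,-0.005,0],"claw":0.8},{"translation":[-0.005,-0.14,0.03],"rotation":[-0.007,-0.005,0],"claw":0.8},{"translation":[-0.005,-0.14,0.05],"rotation":[-0.007,-0.005,0],"claw":0.8}]' && python3 -m pendant '[{"translation":[0,0,0.0],"rotation":[0,0,0],"claw":0.8},{"translation":[0,0,0.015],"rotation":[0,0,0],"claw":0.8},{"translation":[0,0,0.03],"rotation":[0,0,0],"claw":0.8},{"translation":[0,0,0.045],"rotation":[0,0,0],"claw":0.8},{"translation":[0,0,0.055],"rotation":[0,0,0],"claw":0.8}]'
python3 - <<'E'
from h import *
c,K,T=cam("side"); crop(c,190,160,150,110,5,"pics/i1s.png")
c,K,T=cam("wrist"); crop(c,130,170,240,180,3,"pics/i1w.png")
s=robot.observe(); print(s["position"]); print(proj(K,T,s["position"]))
print(proj(K,T,np.array([.378,-.281,.065])))
E
```

```text
clock: 9.6
position: [0.3747, -0.2781, 0.1032]
eef_rot: [-0.002, 0.709, 0.705, -0.0]
wrist_force: [0.4, -0.7, -0.2]
gripper_width: 0.898
clock: 10.1
position: [0.3739, -0.2771, 0.0464]
eef_rot: [-0.003, 0.709, 0.705, -0.0]
wrist_force: [-0.1, -0.6, -0.3]
gripper_width: 0.897
[ 0.37342196 -0.27671652  0.04611226]
(np.float64(254.83143048123318), np.float64(224.71797648436203))
(np.float64(261.86156871057545), np.float64(244.35200444697745))
```

View pics/i1s.png

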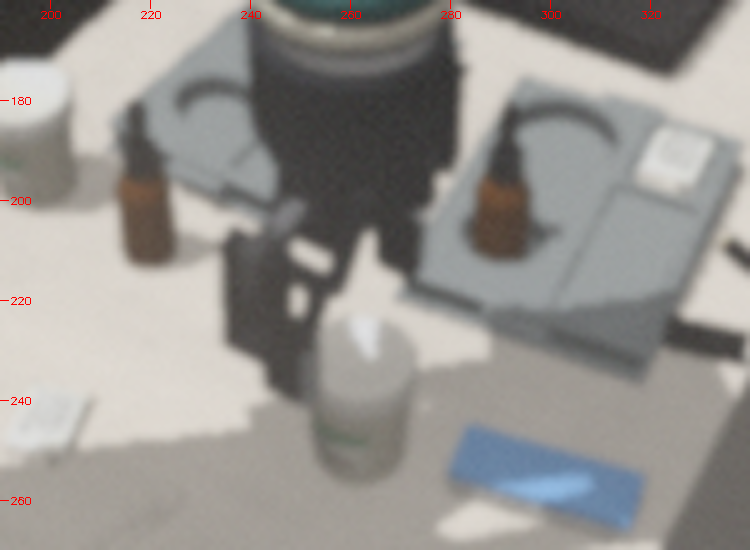

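View pics/i1w.png

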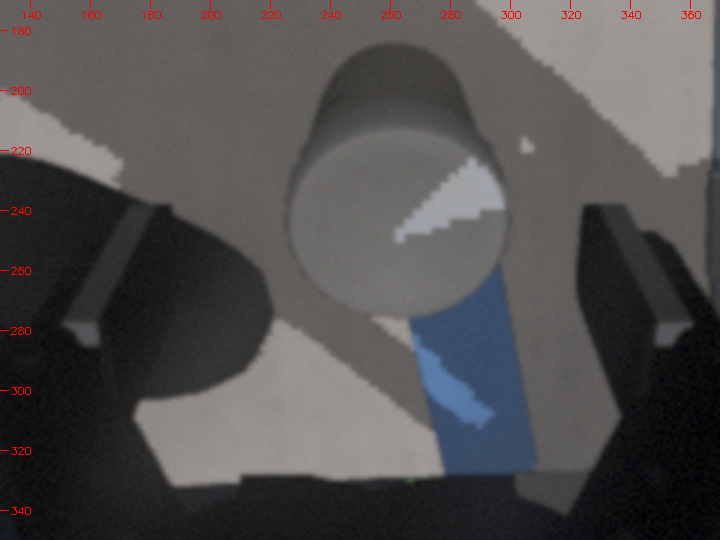

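```bash
python3 - <<'E'
from h import *
D=np.load("side.npz")
for px in [(248,240),(250,239),(268,214)]:
    o,d=ray(D["K"],D["T"],px)
    print(px,[np.round((o+d*(y-o[1])/d[1])*1000) for y in (-.288,-.277,-.266)])
W=None
s=robot.observe()
r=viewer.read_camera("wrist");T=np.eye(4);T[:3,:3]=Rt(s);T[:3,3]=s["position"];T=T@r["mount"]
# fingertips in wrist: left tip inner corner (150/3+130,205/3+170); right (600/3+130, 205/3+170)
for px in [(175/3+130,205/3+170),(625/3+130,205/3+170)]:
    o,d=ray(r["mtx"],T,px)
    print([np.round((o+d*(y-o[1])/d[1]-s["position"])*1000) for y in (-.288,-.277,-.266)])
print(s["position"],s["joint_vel"].round(3))
E
```

```text
(248, 240) [array([ 314., -288.,  103.]), array([ 330., -277.,   79.]), array([ 346., -266.,   56.])]
(250, 239) [array([ 321., -288.,   98.]), array([ 337., -277.,   75.]), array([ 353., -266.,   51.])]
(268, 214) [array([ 389., -288.,  109.]), array([ 408., -277.,   86.]), array([ 427., -266.,   62.])]
[array([-47., -11.,   0.]), array([-42.,  -0.,  20.]), array([-36.,  11.,  39.])]
[array([ 59., -11.,   1.]), array([53., -0., 20.]), array([46., 11., 39.])]
[ 0.37342196 -0.27671652  0.04611226] [-0.    -0.021 -0.036  0.002  0.013 -0.002]
```

```bash
python3 -m pendant '[{"translation":[-0.0045,0.0055,0.002],"rotation":[0,0,0],"claw":0.8},{"translation":[-0.0045,0.0055,0.012],"rotation":[0,0,0],"claw":0.8},{"translation":[-0.0045,0.0055,0.022],"rotation":[0,0,0],"claw":0.8},{"translation":[-0.0045,0.0055,0.028],"rotation":[0,0,0],"claw":0.8},{"translation":[-0.0045,0.0055,0.028],"rotation":[0,0,0],"claw":0.8}]' && python3 -m pendant '[{"translation":[0,0,0],"rotation":[0,0,0],"claw":0.2},{"translation":[0,0,0],"rotation":[0,0,0],"claw":-0.2},{"translation":[0,0,0],"rotation":[0,0,0],"claw":-1},{"translation":[0,0,0],"rotation":[0,0,0],"claw":-1},{"translation":[0,0,0],"rotation":[0,0,0],"claw":-1}]'
python3 - <<'E'
from h import *
c,K,T=cam("side"); crop(c,190,160,150,110,5,"pics/i2s.png")
s=robot.observe(); print(s["position"],s["wrist_force"],s["gripper_width"],Rt(s).round(3).tolist())
E
```

```text
clock: 10.75
position: [0.3784, -0.2809, 0.0176]
eef_rot: [-0.005, 0.709, 0.705, -0.0]
wrist_force: [-0.5, -0.0, -0.3]
gripper_width: 0.901
clock: 11.25
position: [0.3789, -0.2813, 0.0183]
eef_rot: [-0.004, 0.709, 0.705, -0.0]
wrist_force: [-0.4, -0.4, 3.7]
gripper_width: 0.539
[ 0.3788436  -0.28123025  0.01824242] [0.87263506 0.01194014 3.2611635 ] 0.5368212996745948 [[0.006, 1.0, -0.006], [1.0, -0.006, 0.005], [0.005, -0.006, -1.0]]
```

View pics/i2s.png

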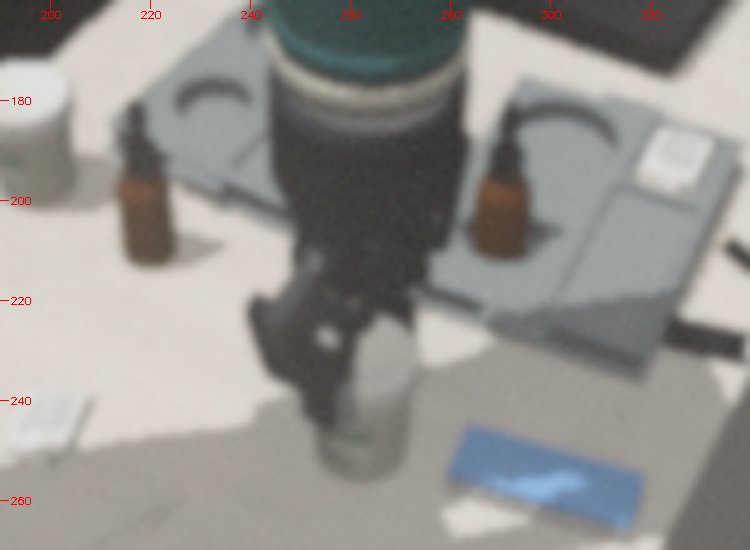

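```bash
python3 -m pendant '[{"translation":[0,0,-0.01],"rotation":[0,0,0],"claw":-1},{"translation":[0,0,-0.045],"rotation":[0,0,0],"claw":-1},{"translation":[0,0,-0.085],"rotation":[0,0,0],"claw":-1},{"translation":[0,0,-0.125],"rotation":[0,0,0],"claw":-1},{"translation":[0,0,-0.14],"rotation":[0,0,0],"claw":-1}]' && python3 -m pendant '[{"translation":[0.002,0.02,0],"rotation":[0,0,0],"claw":-1},{"translation":[0.006,0.065,0],"rotation":[0,0,0],"claw":-1},{"translation":[0.009,0.11,0],"rotation":[0,0,0],"claw":-1},{"translation":[0.012,0.155,0],"rotation":[0,0,0],"claw":-1},{"translation":[0.012,0.2,0],"rotation":[0,0,0],"claw":-1}]'
python3 - <<'E'
from h import *
c,K,T=cam("side"); crop(c,230,100,150,110,5,"pics/i3s.png")
s=robot.observe(); print(s["position"],s["wrist_force"],s["gripper_width"],Rt(s).round(3).tolist())
E
```

```text
clock: 11.8
position: [0.3812, -0.2834, 0.1636]
eef_rot: [0.0, 0.709, 0.705, -0.0]
wrist_force: [0.4, -0.1, 0.1]
gripper_width: 0.538
clock: 12.3
position: [0.5828, -0.2719, 0.1639]
eef_rot: [-0.0, 0.709, 0.705, -0.0]
wrist_force: [0.1, -1.4, -0.1]
gripper_width: 0.539
[ 0.5892598  -0.27119502  0.16027827] [ 6.2429935  -1.40012421 -2.78324981] 0.539034066938218 [[0.002, 1.0, 0.004], [1.0, -0.002, 0.002], [0.002, 0.004, -1.0]]
```

View pics/i3s.png

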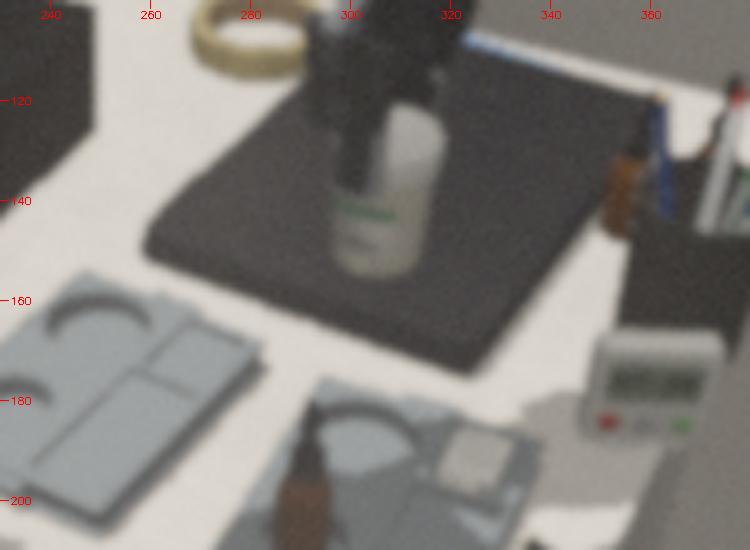

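```bash
python3 -m pendant '[{"translation":[0.003,0.007,0],"rotation":[0,0,0],"claw":-1},{"translation":[0.003,0.007,0.02],"rotation":[0,0,0],"claw":-1},{"translation":[0.003,0.007,0.055],"rotation":[0,0,0],"claw":-1},{"translation":[0.003,0.007,0.09],"rotation":[0,0,0],"claw":-1},{"translation":[0.003,0.007,0.1],"rotation":[0,0,0],"claw":-1}]' && python3 -m pendant '[{"translation":[0,0,0],"rotation":[0,0,0],"claw":-1},{"translation":[0,0,0],"rotation":[0,0,0],"claw":-1},{"translation":[0,0,0],"rotation":[0,0,0],"claw":-1},{"translation":[0,0,0],"rotation":[0,0,0],"claw":-1},{"translation":[0,0,0],"rotation":[0,0,0],"claw":-1}]'
python3 - <<'E'
from h import *
s=robot.observe(); print(s["position"],s["wrist_force"],s["gripper_width"],Rt(s).round(3).tolist())
c,K,T=cam("wrist"); crop(c,160,130,200,150,4,"pics/i4.png")
print([np.round(proj(K,T,np.array(p)),1) for p in [(.5963,-.2685,.02),(.5963,-.2685+.0295,.02)]],proj(K,T,s["position"]+[0,.022,-.018]))
E
```

```text
clock: 12.85
position: [0.5931, -0.2663, 0.0555]
eef_rot: [-0.004, 0.708, 0.706, 0.001]
wrist_force: [-1.3, 0.0, -1.6]
gripper_width: 0.539
clock: 13.35
position: [0.594, -0.2668, 0.0573]
eef_rot: [-0.002, 0.708, 0.706, 0.001]
wrist_force: [-0.1, -0.1, -0.1]
gripper_width: 0.538
[ 0.59399619 -0.26677277  0.0573294 ] [-0.05681869 -0.06364335 -0.05630527] 0.5381869252782561 [[0.003, 1.0, -0.002], [1.0, -0.003, 0.005], [0.005, -0.002, -1.0]]
[array([257.4, 205.2]), array([257.4, 171.1])] (np.float64(254.4063324049918), np.float64(185.61892375812204))
```

View pics/i4.png

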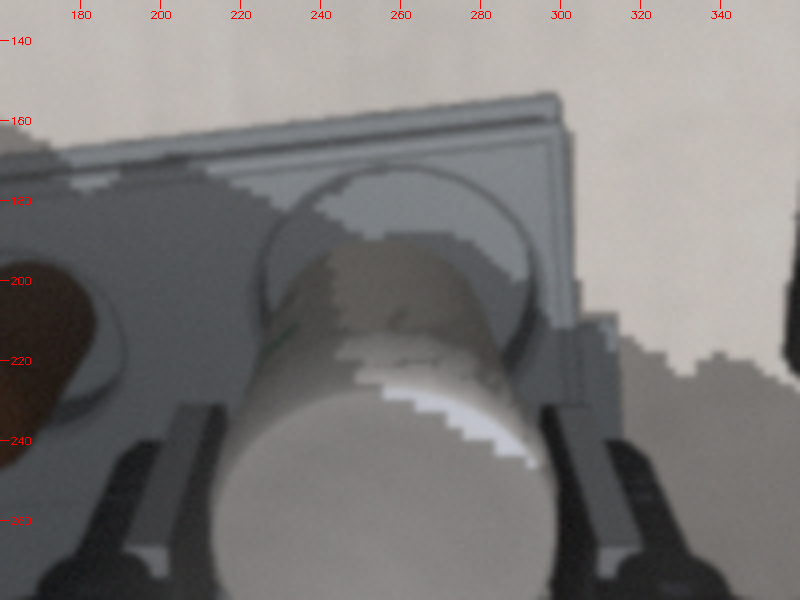

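```bash
python3 -m pendant '[{"translation":[0.001,0.004,0.004],"rotation":[0,0,0],"claw":-1},{"translation":[0.001,0.004,0.012],"rotation":[0,0,0],"claw":-1},{"translation":[0.001,0.004,0.022],"rotation":[0,0,0],"claw":-1},{"translation":[0.001,0.004,0.03],"rotation":[0,0,0],"claw":-1},{"translation":[0.001,0.004,0.033],"rotation":[0,0,0],"claw":-1}]' && python3 -m pendant '[{"translation":[0,0,0],"rotation":[0,0,0],"claw":-1},{"translation":[0,0,0.001],"rotation":[0,0,0],"claw":-1},{"translation":[0,0,0.002],"rotation":[0,0,0],"claw":-1},{"translation":[0,0,0.003],"rotation":[0,0,0],"claw":-1},{"translation":[0,0,0.003],"rotation":[0,0,0],"claw":-1}]'
```

```text
clock: 13.9
position: [0.5965, -0.265, 0.0223]
eef_rot: [-0.005, 0.708, 0.706, 0.001]
wrist_force: [-4.2, 1.1, 6.3]
gripper_width: 0.536
clock: 14.4
position: [0.5965, -0.2652, 0.0222]
eef_rot: [-0.004, 0.708, 0.706, 0.0]
wrist_force: [-4.3, 2.3, 9.9]
gripper_width: 0.537
```

```bash
python3 -m pendant '[{"translation":[0,0,-0.001],"rotation":[0,0,0],"claw":0.3},{"translation":[0,0,-0.001],"rotation":[0,0,0],"claw":0.45},{"translation":[0,0,-0.001],"rotation":[0,0,0],"claw":0.45},{"translation":[0,0,-0.001],"rotation":[0,0,0],"claw":0.45},{"translation":[0,0,-0.001],"rotation":[0,0,0],"claw":0.45}]' && python3 -m pendant '[{"translation":[0,0,-0.02],"rotation":[0,0,0],"claw":0.45},{"translation":[0,0,-0.05],"rotation":[0,0,0],"claw":0.45},{"translation":[0,0,-0.09],"rotation":[0,0,0],"claw":0.45},{"translation":[0,0,-0.13],"rotation":[0,0,0],"claw":0.45},{"translation":[0,0,-0.135],"rotation":[0,0,0],"claw":0.45}]'
python3 - <<'E'
from h import *
s=robot.observe(); print(s["position"],Rt(s).round(3).tolist())
c,K,T=cam("wrist"); np.savez("w4.npz",K=K,T=T,c=c); cv2.imwrite("pics/j1.png",cv2.resize(c[:,:,::-1],None,fx=1.5,fy=1.5,interpolation=cv2.INTER_CUBIC))
c,K,T=cam("side"); crop(c,240,130,120,90,6,"pics/j1s.png")
E
```

```text
clock: 14.9
position: [0.5964, -0.2651, 0.0227]
eef_rot: [-0.004, 0.708, 0.706, 0.0]
wrist_force: [0.1, 0.9, 0.2]
gripper_width: 0.723
clock: 15.4
position: [0.6001, -0.2676, 0.1654]
eef_rot: [0.002, 0.708, 0.706, 0.002]
wrist_force: [0.8, 0.0, 0.9]
gripper_width: 0.725
[ 0.60006279 -0.26755885  0.16539561] [[0.003, 1.0, 0.006], [1.0, -0.003, 0.0], [0.0, 0.006, -1.0]]
```

View pics/j1.png

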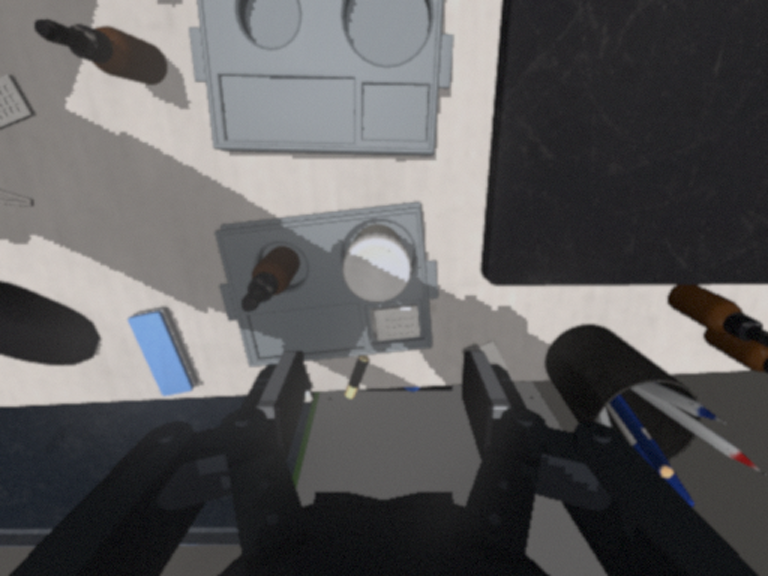

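View pics/j1s.png

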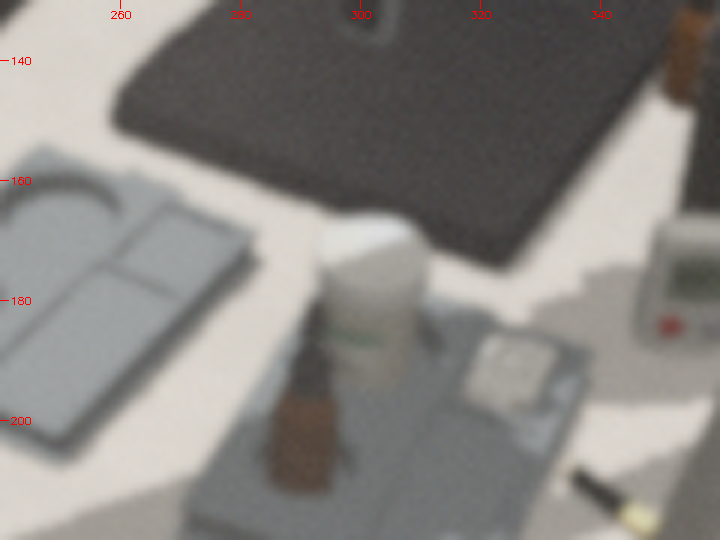

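```bash
python3 -m pendant '[{"translation":[-0.019,-0.04,0],"rotation":[0,0,-0.04],"claw":0.45},{"translation":[-0.038,-0.08,0],"rotation":[0,0,-0.08],"claw":0.45},{"translation":[-0.057,-0.12,0.01],"rotation":[0,0,-0.12],"claw":0.3},{"translation":[-0.076,-0.16,0.02],"rotation":[0,0,-0.16],"claw":0.3},{"translation":[-0.095,-0.2,0.04],"rotation":[0,0,-0.19],"claw":0.3}]' && python3 -m pendant '[{"translation":[0,0,0],"rotation":[0,0,0],"claw":0.3},{"translation":[0,0,0.01],"rotation":[0,0,0],"claw":0.3},{"translation":[0,0,0.02],"rotation":[0,0,0],"claw":0.3},{"translation":[0,0,0.02],"rotation":[0,0,0],"claw":0.3},{"translation":[0,0,0.02],"rotation":[0,0,0],"claw":0.3}]'
python3 - <<'E'
from h import *
s=robot.observe(); print(s["position"],Rt(s).round(3).tolist())
c,K,T=cam("wrist"); np.savez("w5.npz",K=K,T=T,c=c); crop(c,120,100,240,180,3,"pics/k1.png")
c,K,T=cam("side"); crop(c,240,180,120,90,6,"pics/k1s.png")
E
```

```text
clock: 16.0
position: [0.3962, -0.3611, 0.1186]
eef_rot: [-0.002, 0.637, 0.771, 0.001]
wrist_force: [0.3, 0.0, -0.4]
gripper_width: 0.646
clock: 16.5
position: [0.397, -0.3603, 0.0981]
eef_rot: [-0.002, 0.637, 0.771, 0.001]
wrist_force: [0.2, -0.8, -0.0]
gripper_width: 0.651
[ 0.39701817 -0.36028693  0.09807294] [[-0.19, 0.982, -0.002], [0.982, 0.19, 0.005], [0.006, -0.001, -1.0]]
```

View pics/k1.png

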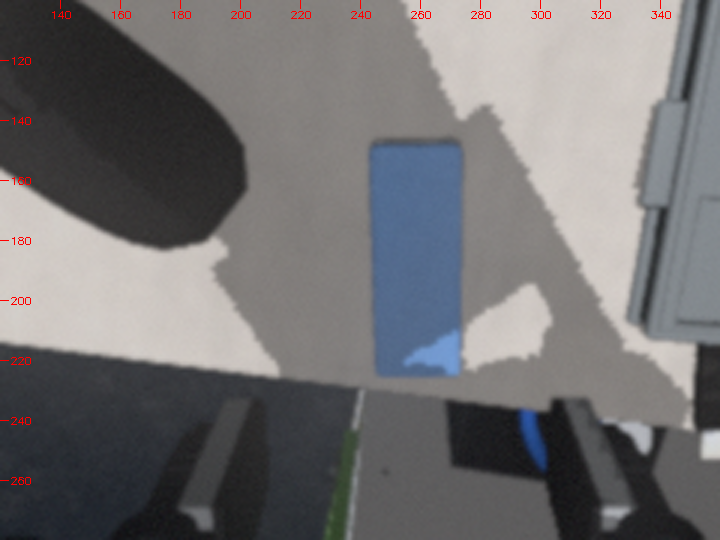

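View pics/k1s.png

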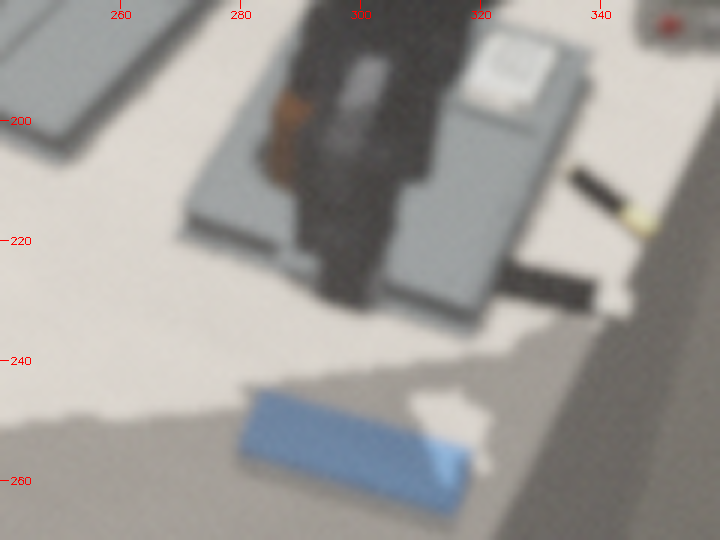

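```bash
python3 - <<'E'
from h import *
W=np.load("w5.npz");D=np.load("side.npz");K,T=W["K"],W["T"]
C=[atz(K,T,((x+.5)/3-.5+120,(y+.5)/3-.5+100),.015) for x,y in [(371,143),(461,143),(460,376),(377,376)]]
C=np.array(C);print(np.round(C*1000,1),C.mean(0)); d=(C[2]+C[3]-C[0]-C[1])/2; print(np.linalg.norm(d),np.arctan2(d[1],d[0]))
E2=np.array([atz(D["K"],D["T"],((x+.5)/6-.5+240,(y+.5)/6-.5+180),.015) for x,y in [(240,452),(262,388),(472,446),(454,508)]])
print(np.round(E2*1000,1),E2.mean(0))
for w,s in [((371,143),(240,452)),((461,143),(262,388)),((460,376),(472,446)),((377,376),(454,508))]:
    print(np.round(tri([ray(K,T,((w[0]+.5)/3-.5+120,(w[1]+.5)/3-.5+100)),ray(D["K"],D["T"],((s[0]+.5)/6-.5+240,(s[1]+.5)/6-.5+180))])[0]*1000,1))
E
```

```text
[[ 379.2 -324.7   15. ]
 [ 407.2 -319.3   15. ]
 [ 424.  -399.2   15. ]
 [ 395.6 -404.7   15. ]] [ 0.40150624 -0.36197334  0.015     ]
0.08172276878372169 -1.3661960556652866
[[ 375.1 -327.7   15. ]
 [ 405.  -320.1   15. ]
 [ 422.3 -397.2   15. ]
 [ 394.1 -403.4   15. ]] [ 0.39911445 -0.36209124  0.015     ]
[ 379.2 -325.7    9.1]
[ 407.2 -319.4   12.4]
[ 423.  -398.    15.7]
[ 394.9 -403.9   15.1]
```

```bash
python3 -m pendant '[{"translation":[-0.0025,0.0035,0.02],"rotation":[0,0,-0.01],"claw":0.2},{"translation":[-0.0025,0.0035,0.05],"rotation":[0,0,-0.01],"claw":0.2},{"translation":[-0.0025,0.0035,0.075],"rotation":[0,0,-0.01],"claw":0.2},{"translation":[-0.0025,0.0035,0.093],"rotation":[0,0,-0.01],"claw":0.2},{"translation":[-0.0025,0.0035,0.093],"rotation":[0,0,-0.01],"claw":0.2}]' && python3 -m pendant '[{"translation":[0,0,0],"rotation":[0,0,0],"claw":0.2},{"translation":[0,0,0.003],"rotation":[0,0,0],"claw":0.2},{"translation":[0,0,0.005],"rotation":[0,0,0],"claw":0.2},{"translation":[0,0,0.007],"rotation":[0,0,0],"claw":0.2},{"translation":[0,0,0.007],"rotation":[0,0,0],"claw":0.2}]'
python3 - <<'E'
from h import *
s=robot.observe(); print(s["position"],Rt(s).round(3).tolist(),s["wrist_force"])
c,K,T=cam("wrist"); crop(c,120,130,240,180,3,"pics/k2.png")
c,K,T=cam("side"); crop(c,250,190,100,75,7,"pics/k2s.png")
E
```

```text
clock: 17.1
position: [0.3998, -0.3604, 0.0034]
eef_rot: [-0.004, 0.633, 0.775, 0.002]
wrist_force: [-0.5, 0.8, 0.3]
gripper_width: 0.596
clock: 17.6
position: [0.3999, -0.3604, -0.0034]
eef_rot: [-0.004, 0.633, 0.775, 0.002]
wrist_force: [-0.2, 0.5, 0.2]
gripper_width: 0.603
[ 0.39989575 -0.36042777 -0.00343494] [[-0.2, 0.98, -0.005], [0.98, 0.2, 0.008], [0.009, -0.003, -1.0]] [-0.18801553  0.45325839  0.21004775]
```

View pics/k2.png

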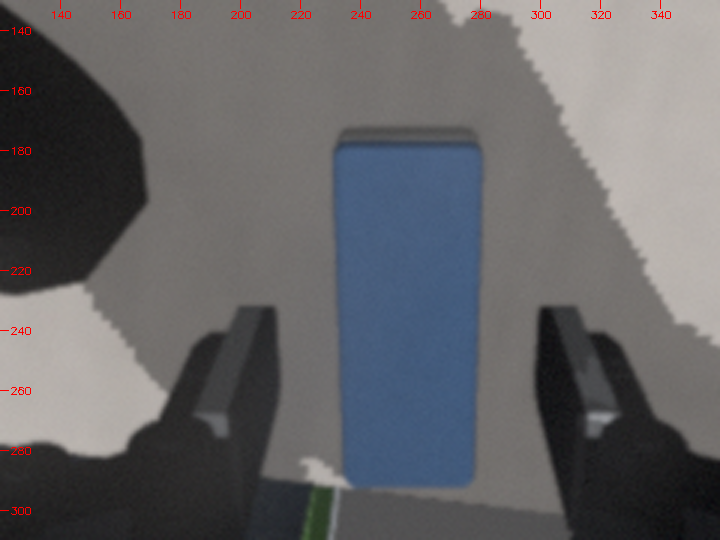

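View pics/k2s.png

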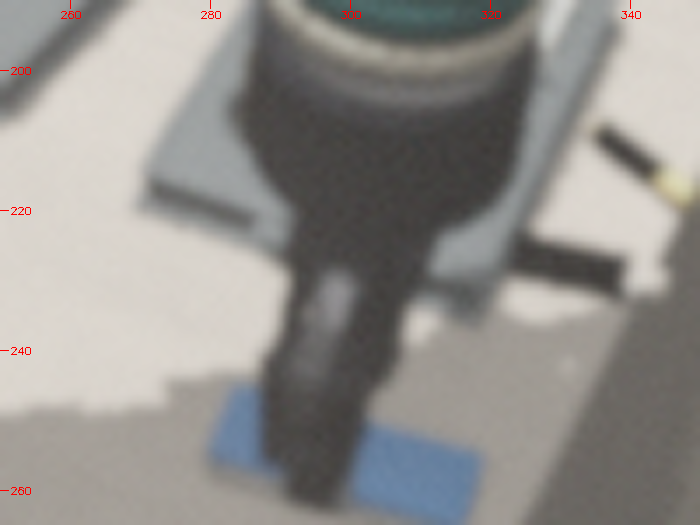

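```bash
python3 - <<'E'
from h import *
D=np.load("side.npz")
for px in [(292,262),(295,262.5),(299,262)]:
    o,d=ray(D["K"],D["T"],px)
    print(px,[np.round((o+d*(z-o[2])/d[2])*1000) for z in (0,.01,.015,.02,.03)])
E
```

```text
(292, 262) [array([ 383., -355.,   -0.]), array([ 376., -358.,   10.]), array([ 373., -359.,   15.]), array([ 370., -361.,   20.]), array([ 363., -363.,   30.])]
(295, 262.5) [array([ 385., -361.,   -0.]), array([ 379., -364.,   10.]), array([ 375., -365.,   15.]), array([ 372., -367.,   20.]), array([ 365., -369.,   30.])]
(299, 262) [array([ 391., -368.,    0.]), array([ 384., -370.,   10.]), array([ 381., -372.,   15.]), array([ 377., -373.,   20.]), array([ 371., -376.,   30.])]
```

```bash
python3 -m pendant '[{"translation":[-0.001,0.001,0.003],"rotation":[0,0,0],"claw":0.2},{"translation":[-0.001,0.001,0.006],"rotation":[0,0,0],"claw":0.2},{"translation":[-0.001,0.001,0.009],"rotation":[0,0,0],"claw":0.2},{"translation":[-0.001,0.001,0.012],"rotation":[0,0,0],"claw":0.2},{"translation":[-0.001,0.001,0.012],"rotation":[0,0,0],"claw":0.2}]' && python3 -m pendant '[{"translation":[0,0,0],"rotation":[0,0,0],"claw":0},{"translation":[0,0,0],"rotation":[0,0,0],"claw":-0.2},{"translation":[0,0,0],"rotation":[0,0,0],"claw":-1},{"translation":[0,0,0],"rotation":[0,0,0],"claw":-1},{"translation":[0,0,0],"rotation":[0,0,0],"claw":-1}]'
python3 - <<'E'
from h import *
s=robot.observe(); print(s["position"],Rt(s).round(3).tolist(),s["wrist_force"],s["gripper_width"])
c,K,T=cam("side"); crop(c,250,190,100,75,7,"pics/k3s.png")
E
```

```text
clock: 18.2
position: [0.4006, -0.3607, -0.0162]
eef_rot: [-0.005, 0.633, 0.775, 0.002]
wrist_force: [-0.5, -0.5, 0.8]
gripper_width: 0.596
clock: 18.7
position: [0.4009, -0.361, -0.0158]
eef_rot: [-0.004, 0.633, 0.775, 0.002]
wrist_force: [0.4, -0.1, 2.1]
gripper_width: 0.325
[ 0.40085264 -0.36098735 -0.01582529] [[-0.2, 0.98, -0.005], [0.98, 0.2, 0.008], [0.009, -0.003, -1.0]] [ 0.4394501  -0.05450001  2.08707924] 0.32466015800835407
```

View pics/k3s.png

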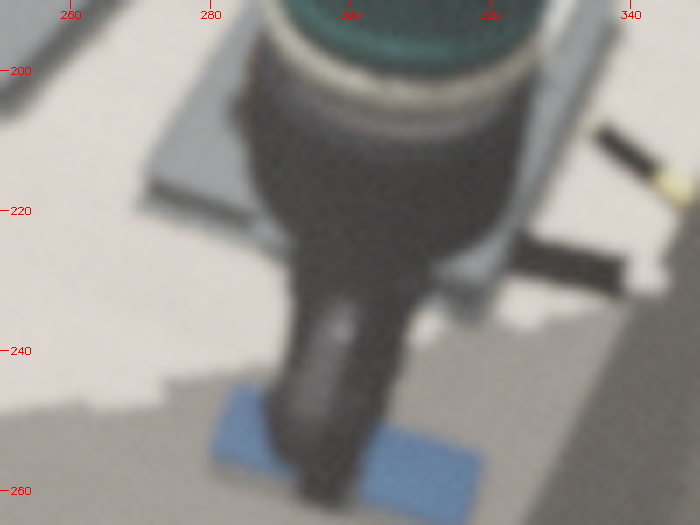

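```bash
python3 -m pendant '[{"translation":[0,0,-0.01],"rotation":[0,0,0],"claw":-1},{"translation":[0,0,-0.045],"rotation":[0,0,0],"claw":-1},{"translation":[0,0,-0.085],"rotation":[0,0,0],"claw":-1},{"translation":[0,0,-0.125],"rotation":[0,0,0],"claw":-1},{"translation":[0,0,-0.15],"rotation":[0,0,0],"claw":-1}]' && python3 -m pendant '[{"translation":[0.01,0.01,0],"rotation":[0,0,-0.13],"claw":-1},{"translation":[0.027,0.027,0],"rotation":[0,0,-0.265],"claw":-1},{"translation":[0.044,0.044,0],"rotation":[0,0,-0.4],"claw":-1},{"translation":[0.061,0.061,0],"rotation":[0,0,-0.535],"claw":-1},{"translation":[0.078,0.078,0],"rotation":[0,0,-0.67],"claw":-1}]'
python3 - <<'E'
from h import *
s=robot.observe(); print(s["position"],Rt(s).round(3).tolist(),s["wrist_force"],s["gripper_width"])
c,K,T=cam("side"); crop(c,200,110,160,120,4,"pics/k4s.png")
E
```

```text
clock: 19.25
position: [0.4024, -0.3632, 0.1385]
eef_rot: [-0.002, 0.633, 0.775, 0.001]
wrist_force: [0.8, -1.3, -0.3]
gripper_width: 0.32
clock: 19.75
position: [0.4636, -0.2703, 0.1393]
eef_rot: [-0.001, 0.34, 0.94, 0.002]
wrist_force: [0.2, 0.0, -0.2]
gripper_width: 0.324
[ 0.46356985 -0.27029347  0.13927618] [[-0.768, 0.64, -0.001], [0.64, 0.768, 0.004], [0.004, 0.002, -1.0]] [ 0.17027742  0.02927314 -0.15537476] 0.323948551710547
```

View pics/k4s.png

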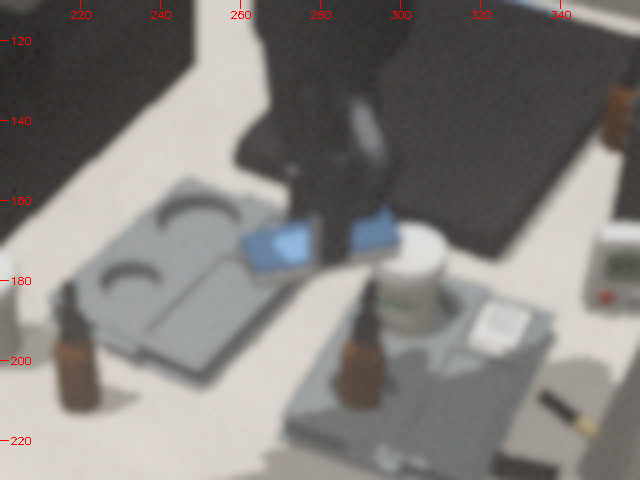

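```bash
python3 -m pendant '[{"translation":[0.004,0.026,0],"rotation":[0,0,-0.136],"claw":-1},{"translation":[0.007,0.052,0],"rotation":[0,0,-0.272],"claw":-1},{"translation":[0.011,0.078,0],"rotation":[0,0,-0.408],"claw":-1},{"translation":[0.014,0.104,0],"rotation":[0,0,-0.544],"claw":-1},{"translation":[0.0175,0.129,0],"rotation":[0,0,-0.68],"claw":-1}]' && python3 -m pendant '[{"translation":[0,0,0],"rotation":[0,0,0],"claw":-1},{"translation":[0,0,0.02],"rotation":[0,0,0],"claw":-1},{"translation":[0,0,0.045],"rotation":[0,0,0],"claw":-1},{"translation":[0,0,0.07],"rotation":[0,0,0],"claw":-1},{"translation":[0,0,0.085],"rotation":[0,0,0],"claw":-1}]' && python3 -m pendant '[{"translation":[0,0,0],"rotation":[0,0,0],"claw":-1},{"translation":[0,0,0],"rotation":[0,0,0],"claw":-1},{"translation":[0,0,0],"rotation":[0,0,0],"claw":-1},{"translation":[0,0,0],"rotation":[0,0,0],"claw":-1},{"translation":[0,0,0],"rotation":[0,0,0],"claw":-1}]'
python3 - <<'E'
from h import *
s=robot.observe(); print(s["position"],Rt(s).round(3).tolist(),s["wrist_force"],s["gripper_width"])
c,K,T=cam("side"); crop(c,200,120,130,98,6,"pics/k5s.png")
c,K,T=cam("wrist"); np.savez("w6.npz",K=K,T=T,c=c); crop(c,100,100,260,195,3,"pics/k5.png")
E
```

```text
clock: 20.3
position: [0.5342, -0.1552, 0.1406]
eef_rot: [0.0, 0.001, 1.0, 0.004]
wrist_force: [-0.4, -0.2, -0.4]
gripper_width: 0.325
clock: 20.8
position: [0.5326, -0.1548, 0.0535]
eef_rot: [-0.001, 0.002, 1.0, 0.004]
wrist_force: [-0.8, 0.5, 0.4]
gripper_width: 0.325
clock: 21.3
position: [0.5334, -0.1552, 0.0548]
eef_rot: [-0.0, 0.002, 1.0, 0.004]
wrist_force: [0.6, -0.0, 0.2]
gripper_width: 0.319
[ 0.5333542  -0.15516789  0.05480611] [[-1.0, 0.004, -0.0], [0.004, 1.0, 0.007], [0.0, 0.007, -1.0]] [ 0.60845308 -0.00458046  0.24026269] 0.3186954686905327
```

View pics/k5s.png

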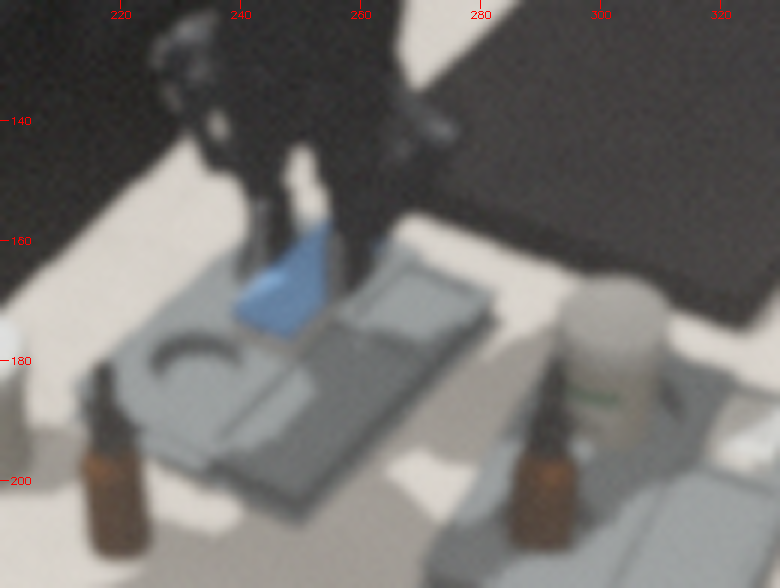

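View pics/k5.png

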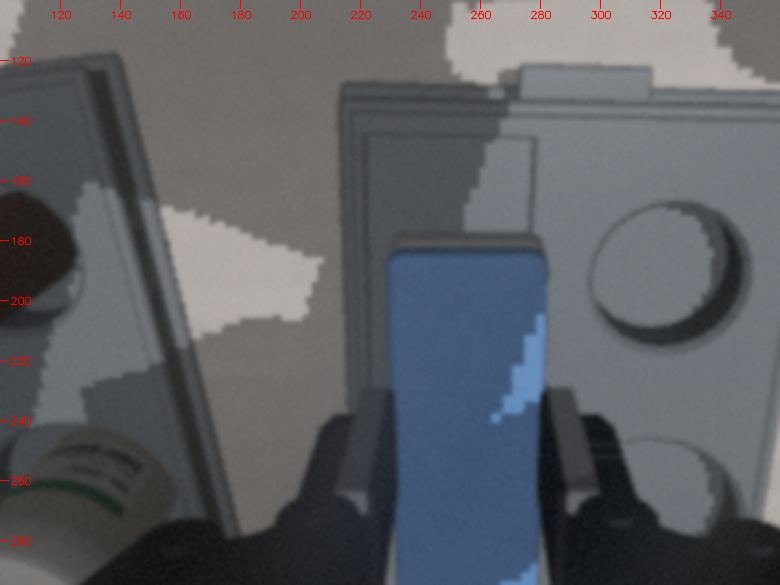

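```bash
python3 - <<'E'
from h import *
W=np.load("w6.npz");K,T=W["K"],W["T"]
f=lambda x,y:((x+.5)/3-.5+100,(y+.5)/3-.5+100)
for n,p,z in [("m nl",(388,250),.086),("m nr",(547,250),.086),("m bl",(396,236),.071),("rec nr",(536,137),.02),("rec nl",(363,135),.02),("small l",(590,275),.02),("small r",(750,275),.02),("small t",(665,201),.02),("small b",(665,352),.02)]: print(n,np.round(atz(K,T,f(*p),z)*1000,1))
E
```

```text
m nl [ 494.  -168.8   86. ]
m nr [ 494.2 -140.2   86. ]
m bl [ 496.  -168.5   71. ]
rec nr [ 485.7 -136.5   20. ]
rec nl [ 484.9 -180.4   20. ]
small l [ 523.1 -121.1   20. ]
small r [523.4 -77.8  20. ]
small t [ 502.7 -102.4   20. ]
small b [546.2 -99.1  20. ]
```

```bash
python3 -m pendant '[{"translation":[0.002,-0.005,0.01],"rotation":[0.007,0,0],"claw":-1},{"translation":[0.002,-0.005,0.022],"rotation":[0.007,0,0],"claw":-1},{"translation":[0.002,-0.005,0.034],"rotation":[0.007,0,0],"claw":-1},{"translation":[0.002,-0.005,0.044],"rotation":[0.007,0,0],"claw":-1},{"translation":[0.002,-0.005,0.046],"rotation":[0.007,0,0],"claw":-1}]' && python3 -m pendant '[{"translation":[0,0,0.001],"rotation":[0,0,0],"claw":-1},{"translation":[0,0,0.003],"rotation":[0,0,0],"claw":-1},{"translation":[0,0,0.005],"rotation":[0,0,0],"claw":-1},{"translation":[0,0,0.006],"rotation":[0,0,0],"claw":-1},{"translation":[0,0,0.006],"rotation":[0,0,0],"claw":-1}]'
python3 - <<'E'
from h import *
s=robot.observe(); print(s["position"],Rt(s).round(3).tolist(),s["wrist_force"],s["gripper_width"])
c,K,T=cam("wrist"); np.savez("w7.npz",K=K,T=T,c=c); crop(c,160,130,200,150,4,"pics/k6.png")
E
```

```text
clock: 21.9
position: [0.5292, -0.1589, 0.0055]
eef_rot: [-0.003, 0.002, 1.0, 0.001]
wrist_force: [-0.2, 0.4, -1.6]
gripper_width: 0.326
clock: 22.4
position: [0.5296, -0.159, 0.0003]
eef_rot: [-0.002, 0.002, 1.0, 0.001]
wrist_force: [0.1, 0.4, 2.4]
gripper_width: 0.324
[ 5.29607508e-01 -1.58962728e-01  2.63832359e-04] [[-1.0, 0.004, -0.005], [0.004, 1.0, 0.002], [0.005, 0.002, -1.0]] [0.14105286 0.43523585 2.42758021] 0.3240615815246815
```

View pics/k6.png

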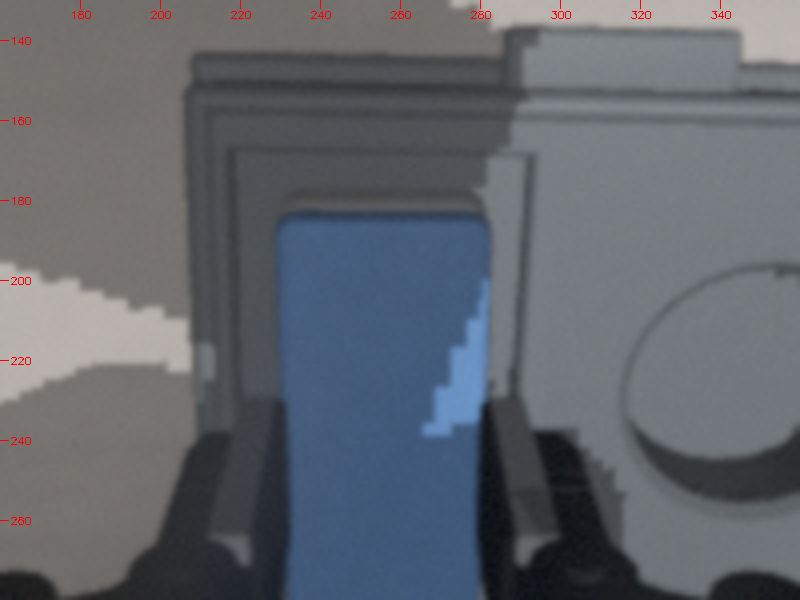

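```bash
python3 -m pendant '[{"translation":[0,0,0.0005],"rotation":[0,0,0],"claw":-1},{"translation":[0,0,0.0005],"rotation":[0,0,0],"claw":0},{"translation":[0,0,0.0005],"rotation":[0,0,0],"claw":0.1},{"translation":[0,0,0.0005],"rotation":[0,0,0],"claw":0.1},{"translation":[0,0,0.0005],"rotation":[0,0,0],"claw":0.1}]' && python3 -m pendant '[{"translation":[0,0,-0.02],"rotation":[0,0,0],"claw":0.1},{"translation":[0,0,-0.05],"rotation":[0,0,0],"claw":0.1},{"translation":[0,0,-0.09],"rotation":[0,0,0],"claw":0.1},{"translation":[0,0,-0.13],"rotation":[0,0,0],"claw":0.3},{"translation":[0,0,-0.16],"rotation":[0,0,0],"claw":0.3}]' && python3 -m pendant '[{"translation":[0,0,0],"rotation":[0,0,0],"claw":0.3},{"translation":[0,0,0],"rotation":[0,0,0],"claw":0.3},{"translation":[0,0,0],"rotation":[0,0,0],"claw":0.3},{"translation":[0,0,0],"rotation":[0,0,0],"claw":0.3},{"translation":[0,0,0],"rotation":[0,0,0],"claw":0.3}]'
python3 - <<'E'
from h import *
s=robot.observe(); print(s["position"],Rt(s).round(3).tolist(),s["wrist_force"],s["gripper_width"])
c,K,T=cam("wrist"); np.savez("w8.npz",K=K,T=T,c=c); crop(c,160,80,200,150,4,"pics/l1.png")
c,K,T=cam("side"); crop(c,200,140,100,75,7,"pics/l1s.png")
E
```

```text
clock: 22.95
position: [0.5295, -0.1589, -0.0005]
eef_rot: [-0.002, 0.002, 1.0, 0.001]
wrist_force: [0.9, -0.5, -0.1]
gripper_width: 0.55
clock: 23.45
position: [0.531, -0.1596, 0.1625]
eef_rot: [-0.001, 0.002, 1.0, 0.001]
wrist_force: [1.6, 0.3, 0.9]
gripper_width: 0.654
clock: 23.95
position: [0.5301, -0.1593, 0.1605]
eef_rot: [-0.003, 0.002, 1.0, 0.001]
wrist_force: [0.3, -0.2, 0.3]
gripper_width: 0.649
[ 0.53014752 -0.15927357  0.16052545] [[-1.0, 0.004, -0.005], [0.004, 1.0, 0.002], [0.005, 0.002, -1.0]] [ 0.32072911 -0.17325611  0.32852753] 0.6490099764356979
```

View pics/l1.png

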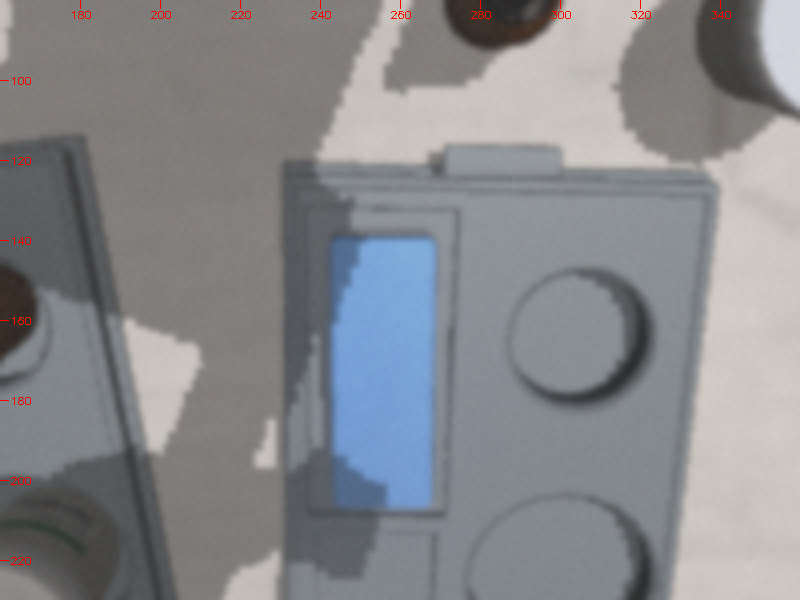

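View pics/l1s.png

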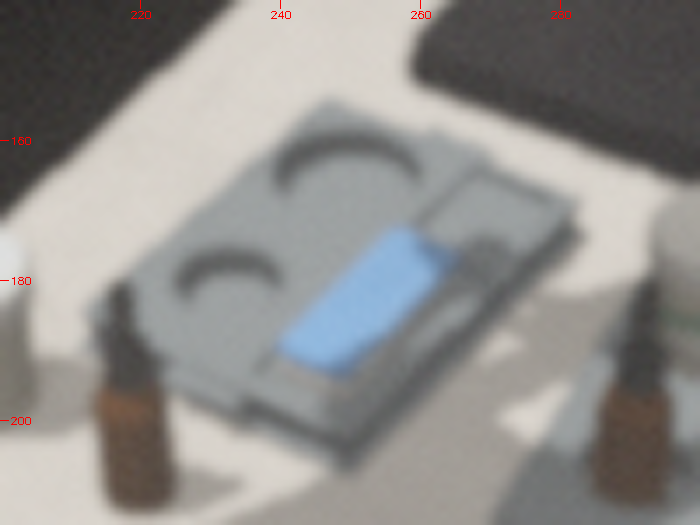

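```bash
python3 - <<'E'
from h import *
W=np.load("w8.npz");K,T=W["K"],W["T"]
f=lambda x,y:((x+.5)/4-.5+160,(y+.5)/4-.5+80)
for n,p,z in [("m nl",(331,237),.031),("m nr",(435,235),.031),("m fl",(332,508),.031),("m fr",(433,510),.031),("rec nl",(309,207),.02),("rec nr",(459,209),.02),("rec fr",(443,513),.02),("rec fl",(309,513),.02),("big t",(562,493),.02),("small",(581,337),.02)]: print(n,np.round(atz(K,T,f(*p),z)*1000,1))
D=np.load("side.npz");g=lambda x,y:((x+.5)/7-.5+200,(y+.5)/7-.5+140)
for w,s in [((331,237),(345,375)),((435,235),(278,347)),((433,510),(402,226)),((332,508),(455,258))]:
    x,e=tri([ray(K,T,f(*w)),ray(D["K"],D["T"],g(*s))]);print(np.round(x*1000,1),np.round(e[0]*1000,1))
E
```

```text
m nl [ 491.8 -172.7   31. ]
m nr [ 491.4 -143.8   31. ]
m fl [ 573.4 -174.1   31. ]
m fr [ 574.2 -143.5   31. ]
rec nl [ 484.9 -179.3   20. ]
rec nr [ 485.7 -136.5   20. ]
rec fr [ 579.9 -139.8   20. ]
rec fl [ 579.7 -181.9   20. ]
big t [ 573.4 -102.7   20. ]
small [523.4 -99.6  20. ]
[ 491.8 -172.5   29.3] 0.4
[ 491.5 -143.5   29.1] 0.3
[ 575.8 -143.4   27.3] 0.1
[ 572.2 -172.4   28.3] 2.7
```

```bash
python3 -m pendant '[{"translation":[0,0,-0.006],"rotation":[0,0,0.14],"claw":0.6},{"translation":[0,0,-0.012],"rotation":[0,0,0.28],"claw":0.6},{"translation":[0,0,-0.018],"rotation":[0,0,0.42],"claw":0.6},{"translation":[0,0,-0.024],"rotation":[0,0,0.56],"claw":0.6},{"translation":[0,0,-0.03],"rotation":[0,0,0.7],"claw":0.6}]' && python3 -m pendant '[{"translation":[0,0,0],"rotation":[0,0,0.14],"claw":0.6},{"translation":[0,0,0],"rotation":[0,0,0.28],"claw":0.6},{"translation":[0,0,0],"rotation":[0,0,0.42],"claw":0.6},{"translation":[0,0,0],"rotation":[0,0,0.56],"claw":0.6},{"translation":[0,0,0],"rotation":[0,0,0.7],"claw":0.6}]' && python3 -m pendant '[{"translation":[0,0,0],"rotation":[0,0,0.1],"claw":0.6},{"translation":[0,0,0],"rotation":[0,0,0.16],"claw":0.6},{"translation":[0,0,0],"rotation":[0,0,0.16],"claw":0.6},{"translation":[0,0,0],"rotation":[0,0,0.16],"claw":0.6},{"translation":[0,0,0],"rotation":[0,0,0.16],"claw":0.6}]'
python3 - <<'E'
from h import *
s=robot.observe(); print(s["position"],Rt(s).round(3).tolist(),s["joints"])
c,K,T=cam("wrist"); np.savez("w9.npz",K=K,T=T,c=c); cv2.imwrite("pics/m1.png",cv2.resize(c[:,:,::-1],None,fx=1.5,fy=1.5,interpolation=cv2.INTER_CUBIC))
E
```

```text
clock: 24.55
position: [0.5305, -0.1594, 0.1911]
eef_rot: [-0.002, 0.348, 0.938, 0.0]
wrist_force: [-0.5, -0.8, 0.5]
gripper_width: 0.802
clock: 25.05
position: [0.5304, -0.1594, 0.1907]
eef_rot: [-0.003, 0.65, 0.76, -0.001]
wrist_force: [-0.3, -1.0, 0.1]
gripper_width: 0.797
clock: 25.55
position: [0.5304, -0.1594, 0.1905]
eef_rot: [-0.003, 0.709, 0.706, -0.001]
wrist_force: [0.1, -0.5, -0.8]
gripper_width: 0.804
[ 0.53036007 -0.15936494  0.19053793] [[0.004, 1.0, -0.005], [1.0, -0.004, 0.003], [0.003, -0.005, -1.0]] [-3.94474834e-01  1.03674281e-01  1.38360805e+00  2.99239968e-04
  1.66016536e+00 -3.90319421e-01]
```

View pics/m1.png

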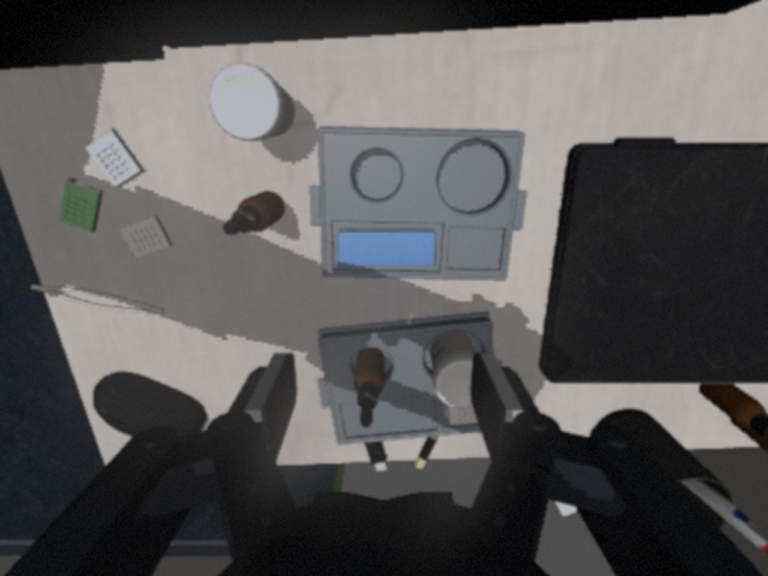

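```bash
python3 - <<'E'
from h import *
W=np.load("w9.npz");K,T=W["K"],W["T"]; print(T[:3,3])
f=lambda x,y:(x/1.5-.16,y/1.5-.16)
for n,p,z in [("pot lid",(246.5,101.5),.065),("big",(472,176),.02),("big l",(437,176),.02),("big r",(508,174),.02),("big t",(474,138),.02),("big b",(470,213),.02),("small",(377,174),.02)]: print(n,np.round(atz(K,T,f(*p),z)*1000,1))
for z in (0,.08,.15): print(z,[np.round(atz(K,T,f(*p),z)[:2]*1000) for p in [(165,55),(165,48),(250,43),(400,35),(600,25)]])
E
```

```text
[ 0.53220209 -0.07449506  0.35870106]
pot lid [438.8 -47.6  65. ]
big [ 603.2 -100.3   20. ]
big l [ 574.5 -100.2   20. ]
big r [632.5 -98.8  20. ]
big t [602.8 -71.   20. ]
big b [ 603.6 -130.6   20. ]
small [525.3 -98.4  20. ]
0 [array([357.,  -7.]), array([358.,  -3.]), array([426.,   1.]), array([544.,   5.]), array([699.,  11.])]
0.08 [array([396., -22.]), array([397., -19.]), array([450., -16.]), array([541., -12.]), array([662.,  -8.])]
0.15 [array([430., -35.]), array([431., -33.]), array([470., -31.]), array([539., -28.]), array([629., -25.])]
```

```bash
python3 -m pendant '[{"translation":[0.02,-0.025,0],"rotation":[-0.005,-0.003,0],"claw":0.6},{"translation":[0.045,-0.05,0],"rotation":[-0.005,-0.003,0],"claw":0.6},{"translation":[0.07,-0.075,0],"rotation":[-0.005,-0.003,0],"claw":0.6},{"translation":[0.095,-0.093,0.01],"rotation":[-0.005,-0.003,0],"claw":0.6},{"translation":[0.105,-0.093,0.03],"rotation":[-0.005,-0.003,0],"claw":0.6}]' && python3 -m pendant '[{"translation":[0,0,0.01],"rotation":[0,0,0],"claw":0.6},{"translation":[0,0,0.03],"rotation":[0,0,0],"claw":0.6},{"translation":[0,0,0.03],"rotation":[0,0,0],"claw":0.6},{"translation":[0,0,0.03],"rotation":[0,0,0],"claw":0.6},{"translation":[0,0,0.03],"rotation":[0,0,0],"claw":0.6}]'
python3 - <<'E'
from h import *
s=robot.observe(); print(s["position"],Rt(s).round(3).tolist())
c,K,T=cam("wrist"); crop(c,140,90,240,180,3,"pics/m2.png"); print(proj(K,T,np.array([.437,-.0485,.065])),proj(K,T,np.array([.437+.01,-.0485,.065])),proj(K,T,np.array([.437,-.0485+.01,.065])))
c,K,T=cam("scene"); cv2.imwrite("pics/m2s.png",cv2.resize(c[:,:,::-1],None,fx=1.5,fy=1.5,interpolation=cv2.INTER_CUBIC))
c,K,T=cam("side"); crop(c,100,60,200,150,4,"pics/m2d.png")
E
```

```text
clock: 26.1
position: [0.4373, -0.0525, 0.1634]
eef_rot: [0.002, 0.708, 0.706, 0.001]
wrist_force: [0.1, -0.9, -0.7]
gripper_width: 0.799
clock: 26.6
position: [0.4383, -0.0531, 0.1345]
eef_rot: [0.003, 0.708, 0.706, 0.002]
wrist_force: [-1.3, -0.3, 0.5]
gripper_width: 0.799
[ 0.43826992 -0.05312157  0.13450372] [[0.003, 1.0, 0.006], [1.0, -0.003, -0.002], [-0.002, 0.006, -1.0]]
(np.float64(252.79014469795587), np.float64(185.27830259310633)) (np.float64(263.4297085473392), np.float64(185.21922344632839)) (np.float64(252.71792276110259), np.float64(175.0724688203043))
```

View pics/m2.png

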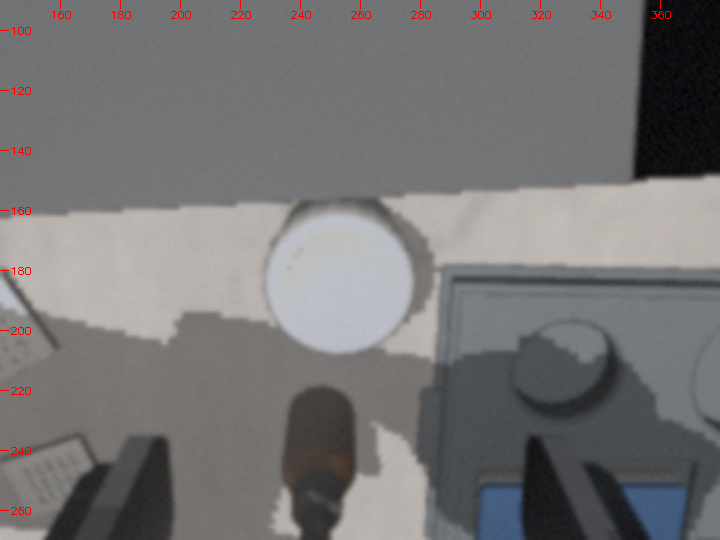

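View pics/m2s.png

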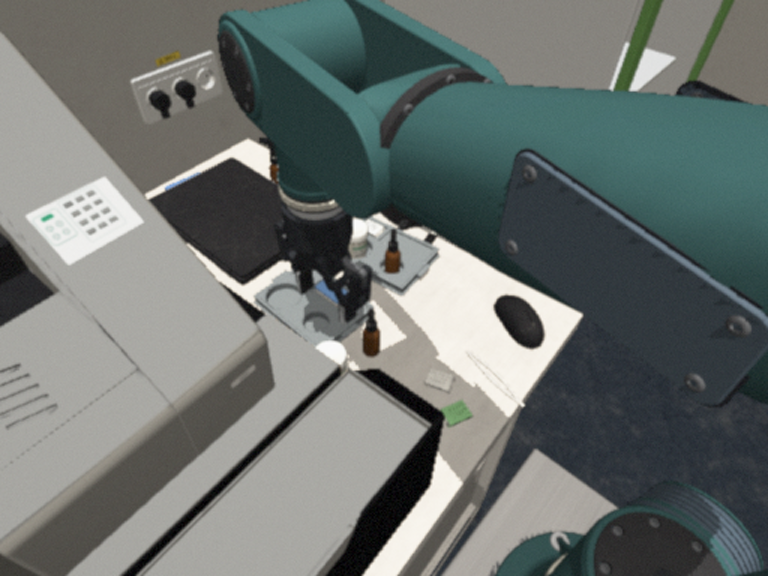

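View pics/m2d.png

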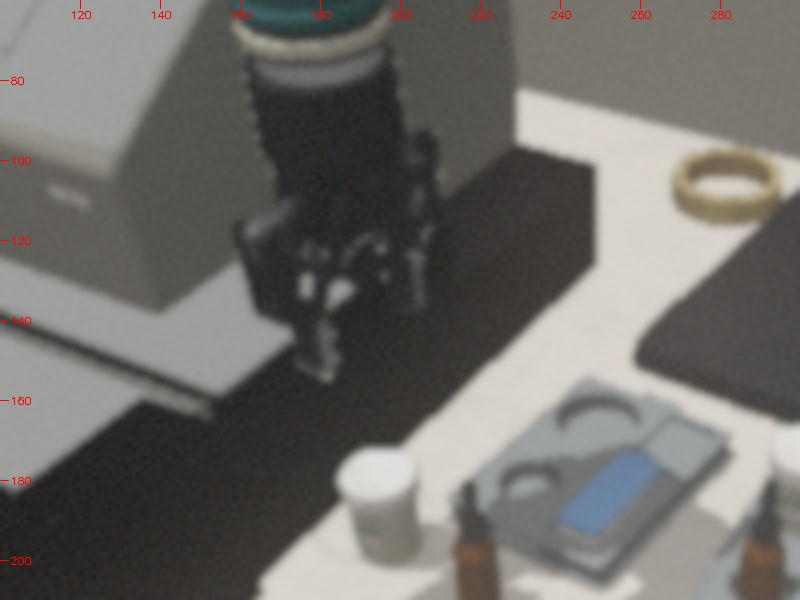

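```bash
python3 - <<'E'
from h import *
s=robot.observe(); r=viewer.read_camera("wrist"); T=np.eye(4);T[:3,:3]=Rt(s);T[:3,3]=s["position"];T=T@r["mount"];K=r["mtx"]
f=lambda x,y:((x+.5)/3-.5+140,(y+.5)/3-.5+90)
for p in [(10,216),(300,202),(450,192),(633,182)]: print(p,[np.round(atz(K,T,f(*p),z)[:2]*1000) for z in (.0,.08,.15)])
print(s["position"],Rt(s).round(3).tolist())
E
```

```text
(10, 216) [array([310., -41.]), array([344., -21.]), array([373.,  -4.])]
(300, 202) [array([422., -36.]), array([426., -18.]), array([430.,  -2.])]
(450, 192) [array([479., -32.]), array([468., -15.]), array([459.,  -0.])]
(633, 182) [array([549., -29.]), array([520., -12.]), array([494.,   2.])]
[ 0.4381373  -0.05291624  0.13438725] [[0.003, 1.0, 0.006], [1.0, -0.003, -0.002], [-0.002, 0.006, -1.0]]
```

```bash
python3 -m pendant '[{"translation":[0,-0.0015,0.015],"rotation":[0.006,0.002,0],"claw":0.6},{"translation":[0,-0.0015,0.035],"rotation":[0.006,0.002,0],"claw":0.6},{"translation":[0,-0.0015,0.055],"rotation":[0.006,0.002,0],"claw":0.6},{"translation":[0,-0.0015,0.07],"rotation":[0.006,0.002,0],"claw":0.6},{"translation":[0,-0.0015,0.07],"rotation":[0.006,0.002,0],"claw":0.6}]' && python3 -m pendant '[{"translation":[0,0,0.01],"rotation":[0,0,0],"claw":0.6},{"translation":[0,0,0.025],"rotation":[0,0,0],"claw":0.6},{"translation":[0,0,0.04],"rotation":[0,0,0],"claw":0.6},{"translation":[0,0,0.046],"rotation":[0,0,0],"claw":0.6},{"translation":[0,0,0.046],"rotation":[0,0,0],"claw":0.6}]'
python3 - <<'E'
from h import *
s=robot.observe(); print(s["position"],Rt(s).round(3).tolist(),s["wrist_force"])
c,K,T=cam("side"); crop(c,130,100,130,98,6,"pics/m3d.png")
c,K,T=cam("wrist"); crop(c,130,130,240,180,3,"pics/m3.png")
E
```

```text
clock: 27.3
position: [0.4343, -0.0523, 0.0608]
eef_rot: [-0.003, 0.708, 0.706, -0.002]
wrist_force: [-0.6, 0.0, -0.1]
gripper_width: 0.8
clock: 27.8
position: [0.4334, -0.0521, 0.014]
eef_rot: [-0.004, 0.708, 0.706, -0.002]
wrist_force: [0.2, -1.1, -0.1]
gripper_width: 0.801
[ 0.43337123 -0.05208181  0.01396999] [[0.003, 1.0, -0.008], [1.0, -0.003, 0.003], [0.003, -0.008, -1.0]] [ 0.24007008 -1.14331302 -0.08097326]
```

View pics/m3d.png

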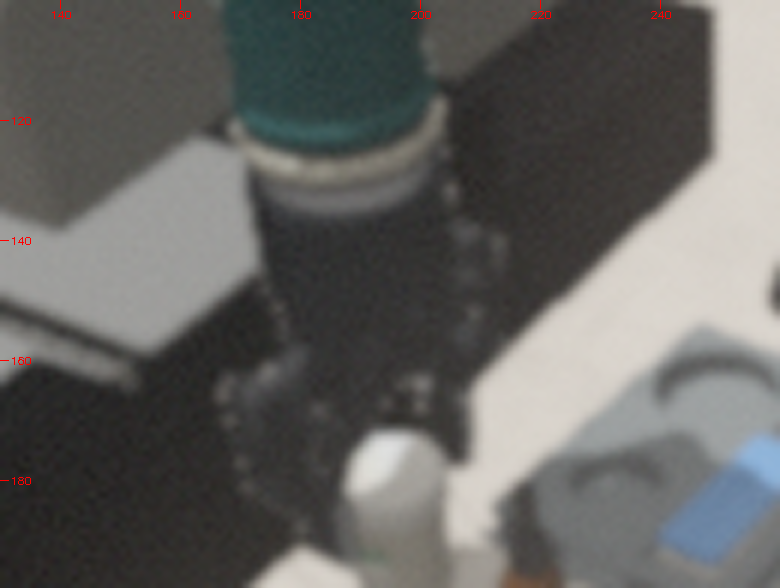

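View pics/m3.png

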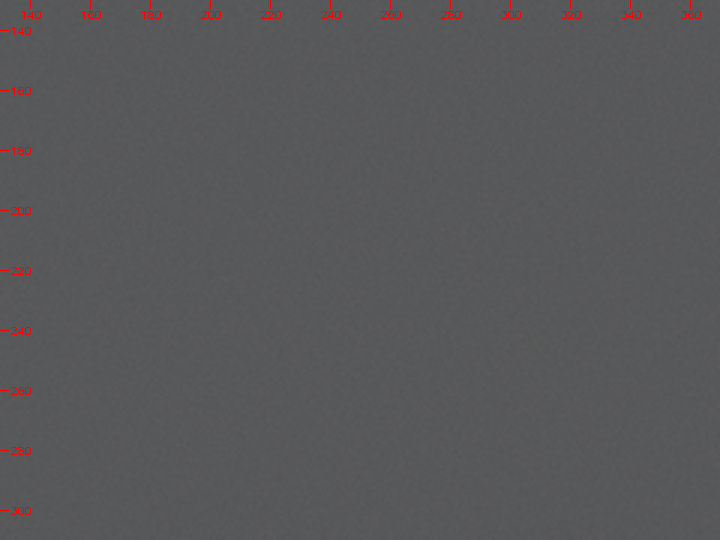

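```bash
python3 -m pendant '[{"translation":[0,0.0035,-0.003],"rotation":[0,0,0],"claw":0.6},{"translation":[0,0.0035,-0.003],"rotation":[0,0,0],"claw":0.4},{"translation":[0,0.0035,-0.003],"rotation":[0,0,0],"claw":0},{"translation":[0,0.0035,-0.003],"rotation":[0,0,0],"claw":-1},{"translation":[0,0.0035,-0.003],"rotation":[0,0,0],"claw":-1}]' && python3 -m pendant '[{"translation":[0,0,0],"rotation":[0,0,0],"claw":-1},{"translation":[0,0,0],"rotation":[0,0,0],"claw":-1},{"translation":[0,0,0],"rotation":[0,0,0],"claw":-1},{"translation":[0,0,-0.005],"rotation":[0,0,0],"claw":-1},{"translation":[0,0,-0.02],"rotation":[0,0,0],"claw":-1}]'
python3 - <<'E'
from h import *
s=robot.observe(); print(s["position"],Rt(s).round(3).tolist(),s["wrist_force"],s["gripper_width"])
c,K,T=cam("side"); crop(c,130,100,130,98,6,"pics/m4d.png")
E
```

```text
clock: 28.4
position: [0.439, -0.0526, 0.0198]
eef_rot: [-0.002, 0.708, 0.706, -0.001]
wrist_force: [-0.8, 0.2, 4.8]
gripper_width: 0.545
clock: 28.9
position: [0.4372, -0.0522, 0.0382]
eef_rot: [-0.004, 0.708, 0.706, -0.002]
wrist_force: [-0.2, 0.4, -1.0]
gripper_width: 0.541
[ 0.43720987 -0.05218218  0.03822332] [[0.003, 1.0, -0.008], [1.0, -0.003, 0.002], [0.002, -0.008, -1.0]] [-0.23127577  0.36108262 -1.0333532 ] 0.5413045976362423
```

View pics/m4d.png

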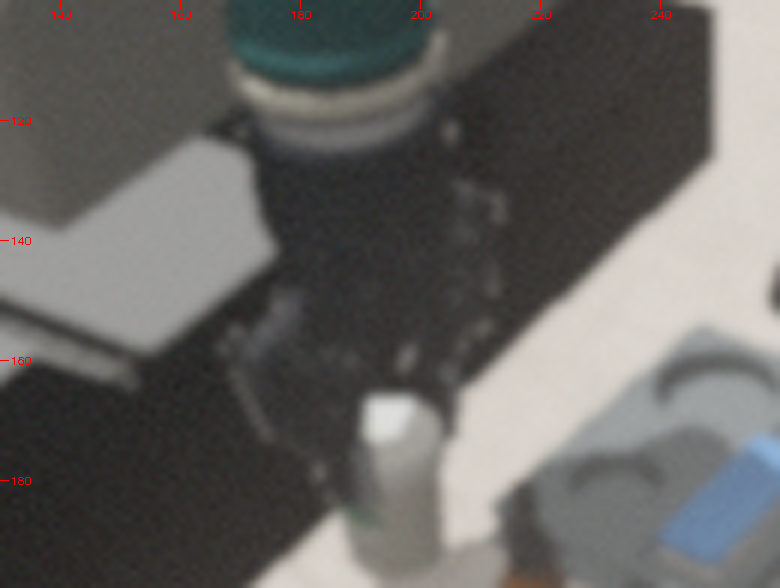

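```bash
python3 -m pendant '[{"translation":[0,0,-0.03],"rotation":[0.008,0.002,0],"claw":-1},{"translation":[0,0,-0.07],"rotation":[0.008,0.002,0],"claw":-1},{"translation":[-0.01,0.02,-0.07],"rotation":[0.008,0.002,0],"claw":-1},{"translation":[-0.02,0.055,-0.07],"rotation":[0.008,0.002,0],"claw":-1},{"translation":[-0.033,0.095,-0.07],"rotation":[0.008,0.002,0],"claw":-1}]' && python3 -m pendant '[{"translation":[-0.007,0.03,0],"rotation":[0,0,0],"claw":-1},{"translation":[-0.014,0.05,0],"rotation":[0,0,0],"claw":-1},{"translation":[-0.02,0.066,0.015],"rotation":[0,0,0],"claw":-1},{"translation":[-0.02,0.066,0.035],"rotation":[0,0,0],"claw":-1},{"translation":[-0.02,0.066,0.045],"rotation":[0,0,0],"claw":-1}]' && python3 -m pendant '[{"translation":[0,0,0],"rotation":[0,0,0],"claw":-1},{"translation":[0,0,0],"rotation":[0,0,0],"claw":-1},{"translation":[0,0,0],"rotation":[0,0,0],"claw":-1},{"translation":[0,0,0],"rotation":[0,0,0],"claw":-1},{"translation":[0,0,0],"rotation":[0,0,0],"claw":-1}]'
python3 - <<'E'
from h import *
s=robot.observe(); print(s["position"],Rt(s).round(3).tolist(),s["wrist_force"],s["gripper_width"])
c,K,T=cam("wrist"); crop(c,160,110,200,150,4,"pics/n1.png")
p=s["position"]; w=np.array([.6033,-.1005,.02])
print("well",proj(K,T,w),proj(K,T,w+[0,.0295,0]),"pot",proj(K,T,p+[0,.022,-.0185]),proj(K,T,p+[0,.027,-.0185]))
E
```

```text
clock: 29.45
position: [0.5357, -0.0862, 0.1122]
eef_rot: [-0.004, 0.708, 0.706, -0.002]
wrist_force: [-0.1, 0.8, -0.7]
gripper_width: 0.547
clock: 29.95
position: [0.6002, -0.1061, 0.0637]
eef_rot: [-0.006, 0.708, 0.706, -0.003]
wrist_force: [-0.9, 0.6, -1.3]
gripper_width: 0.546
clock: 30.45
position: [0.6007, -0.1062, 0.0648]
eef_rot: [-0.005, 0.708, 0.706, -0.003]
wrist_force: [0.1, 0.8, -0.2]
gripper_width: 0.546
[ 0.6006832  -0.1061973   0.06484633] [[0.003, 1.0, -0.011], [1.0, -0.003, 0.003], [0.003, -0.011, -1.0]] [ 0.14152704  0.79560379 -0.23467044] 0.5460099079566108
well (np.float64(258.19484537582235), np.float64(193.6686786059158)) (np.float64(258.20895076431003), np.float64(159.74319021959656)) pot (np.float64(254.64920144710527), np.float64(185.37256364743652)) (np.float64(254.6223406786488), np.float64(178.89954822230084))
```

View pics/n1.png

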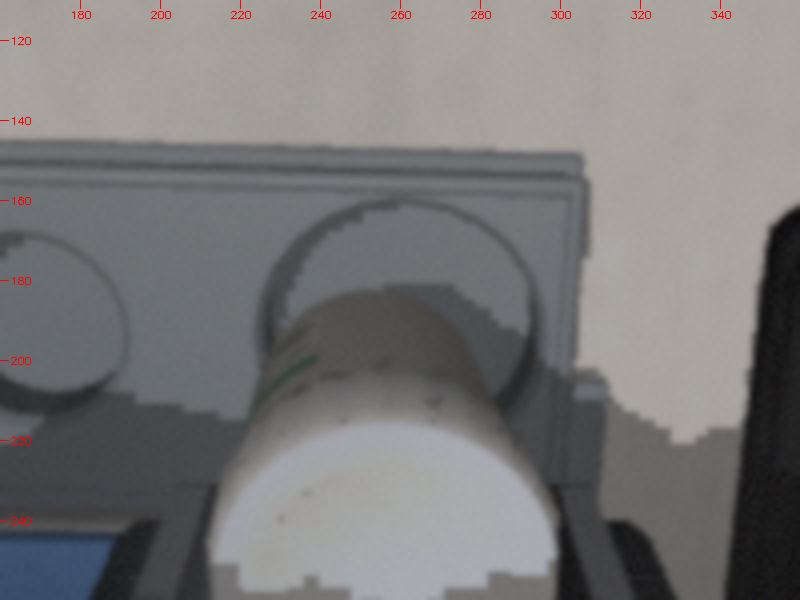

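```bash
python3 -m pendant '[{"translation":[0.002,0.004,0.004],"rotation":[-0.011,-0.003,0],"claw":-1},{"translation":[0.002,0.004,0.014],"rotation":[-0.011,-0.003,0],"claw":-1},{"translation":[0.002,0.004,0.026],"rotation":[-0.011,-0.003,0],"claw":-1},{"translation":[0.002,0.004,0.036],"rotation":[-0.011,-0.003,0],"claw":-1},{"translation":[0.002,0.004,0.04],"rotation":[-0.011,-0.003,0],"claw":-1}]' && python3 -m pendant '[{"translation":[0,0,0],"rotation":[0,0,0],"claw":-1},{"translation":[0,0,0.001],"rotation":[0,0,0],"claw":-1},{"translation":[0,0,0.002],"rotation":[0,0,0],"claw":-1},{"translation":[0,0,0.002],"rotation":[0,0,0],"claw":-1},{"translation":[0,0,0.002],"rotation":[0,0,0],"claw":-1}]'
```

```text
clock: 31.0
position: [0.6029, -0.1039, 0.0237]
eef_rot: [-0.002, 0.708, 0.706, -0.001]
wrist_force: [-6.1, 0.3, 14.6]
gripper_width: 0.542
clock: 31.5
position: [0.6029, -0.104, 0.0238]
eef_rot: [-0.001, 0.708, 0.706, -0.001]
wrist_force: [-4.1, 0.5, 8.7]
gripper_width: 0.542
```

```bash
python3 -m pendant '[{"translation":[0,0,-0.001],"rotation":[0,0,0],"claw":0.3},{"translation":[0,0,-0.001],"rotation":[0,0,0],"claw":0.5},{"translation":[0,0,-0.001],"rotation":[0,0,0],"claw":0.5},{"translation":[0,0,-0.001],"rotation":[0,0,0],"claw":0.5},{"translation":[0,0,-0.001],"rotation":[0,0,0],"claw":0.5}]' && python3 -m pendant '[{"translation":[0,0,-0.02],"rotation":[0,0,0],"claw":0.5},{"translation":[0,0,-0.05],"rotation":[0,0,0],"claw":0.5},{"translation":[0,0,-0.09],"rotation":[0,0,0],"claw":0.5},{"translation":[0,0,-0.13],"rotation":[0,0,0],"claw":0.5},{"translation":[-0.04,-0.03,-0.15],"rotation":[0,0,0],"claw":0.5}]' && python3 -m pendant '[{"translation":[-0.02,-0.03,0],"rotation":[0,0,0],"claw":0.5},{"translation":[-0.02,-0.05,0],"rotation":[0,0,0],"claw":0.5},{"translation":[-0.02,-0.05,0],"rotation":[0,0,0],"claw":0.5},{"translation":[-0.02,-0.05,0],"rotation":[0,0,0],"claw":0.5},{"translation":[-0.02,-0.05,0],"rotation":[0,0,0],"claw":0.5}]'
python3 - <<'E'
from h import *
s=robot.observe(); print(s["position"],s["wrist_force"],np.abs(s["joint_vel"]).max())
c,K,T=cam("wrist"); np.savez("w10.npz",K=K,T=T,c=c); crop(c,160,60,220,165,3,"pics/o1.png"); cv2.imwrite("pics/o1f.png",cv2.resize(c[:,:,::-1],None,fx=1.5,fy=1.5,interpolation=cv2.INTER_CUBIC))
c,K,T=cam("side"); crop(c,190,120,160,120,5,"pics/o1s.png")
E
```

```text
clock: 32.0
position: [0.6026, -0.104, 0.0243]
eef_rot: [-0.002, 0.708, 0.706, -0.001]
wrist_force: [-0.6, 0.1, 0.4]
gripper_width: 0.746
clock: 32.5
position: [0.579, -0.1386, 0.1775]
eef_rot: [0.001, 0.706, 0.709, 0.002]
wrist_force: [0.4, -1.0, 0.3]
gripper_width: 0.747
clock: 33.0
position: [0.5297, -0.1584, 0.1769]
eef_rot: [0.001, 0.705, 0.709, 0.002]
wrist_force: [-1.1, 0.0, 0.4]
gripper_width: 0.749
[ 0.52971692 -0.1584416   0.17686199] [-1.05670756  0.03410282  0.37516915] 0.007604567138045604
```

View pics/o1f.png

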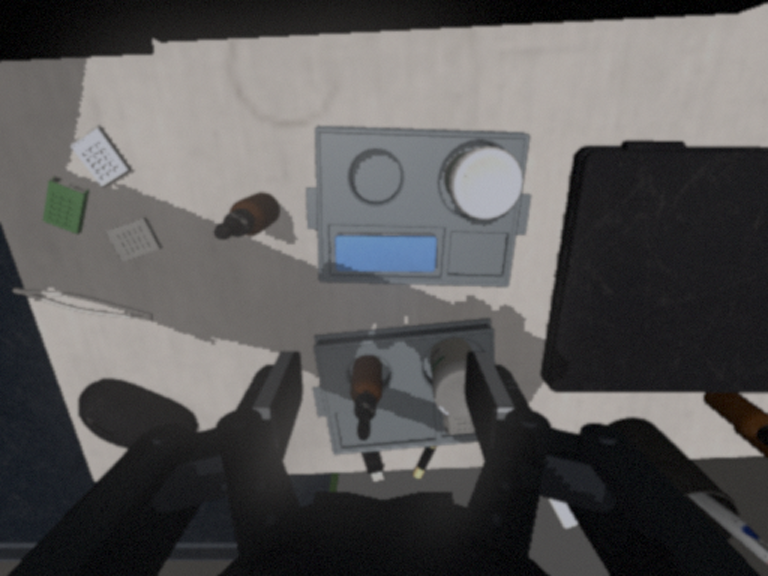

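View pics/o1s.png

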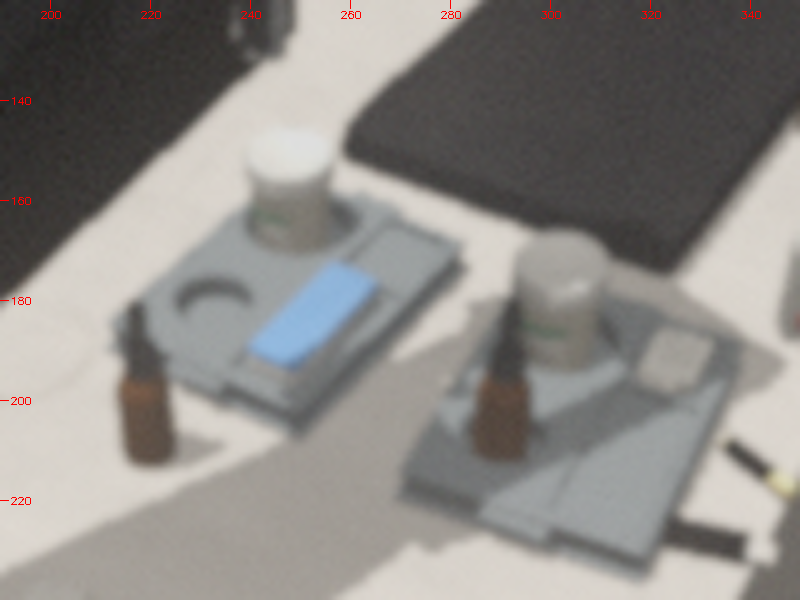

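```bash
python3 - <<'E'
from h import *
D=np.load("side.npz");W=np.load("w10.npz");J=np.load("w4.npz")
f=lambda x,y:(x/1.5-.16,y/1.5-.16); g=lambda x,y:((x+.5)/5-.5+190,(y+.5)/5-.5+120)
def t(w,s,M=W):
    return tri([ray(M["K"],M["T"],f(*w)),ray(D["K"],D["T"],g(*s))])
for n,w,s,M,z in [("cyt pot lid",(486,182),(290,155),W,.069),("bio pot lid",(378,263),(562,258),J,.069),("bio bottle tip",(363,434),(511,303),W,.104),("spare tip",(221,232),(135,303),W,.1)]:
    x,e=t(w,s,M);print(n,np.round(x*1000,1),np.round(e[0]*1000,1),"wrist@z",np.round(atz(M["K"],M["T"],f(*w),z)*1000,1),"side@z",np.round(atz(D["K"],D["T"],g(*s),z)*1000,1))
E
```

```text
cyt pot lid [600.3 -98.2  65.5] 0.4 wrist@z [599.7 -98.2  69. ] side@z [ 595.9 -100.7   69. ]
bio pot lid [ 598.2 -262.7   65.8] 1.0 wrist@z [ 597.7 -260.9   69. ] side@z [ 595.4 -265.    69. ]
bio bottle tip [ 515.9 -276.3  102.6] 0.5 wrist@z [ 516.3 -275.6  104. ] side@z [ 513.8 -276.8  104. ]
spare tip [ 428.3 -126.1   97.3] 0.9 wrist@z [ 430.  -126.2  100. ] side@z [ 425.4 -127.5  100. ]
```

```bash
python3 -c "
from rig import robot
print(robot.close_job())"
```

```text
the job is handed in; nothing more can be done
None
```

Both kits are made up and the job is handed in, at about 33 s on the robot clock. The biopsy tray holds a pot and a dropper bottle. The cytology tray holds a pot and the slide mailer, laid flat along its recess. The gripper was open and clear of everything when I handed in.

Final position checks, measured from the wrist and side cameras together:

| Item | Where it is | Distance from pocket centre | Top height, measured / expected |
|---|---|---|---|
| Cytology pot | (600, -98) mm | about 4 mm | 65.5 / 69 mm |
| Biopsy pot | (598, -263) mm | about 6 mm | 66 / 69 mm |
| Biopsy bottle | (516, -276) mm | about 2–5 mm | 103 / 104 mm |
| Mailer, measured before the last pot was placed | (533, -158.5) mm | about 1–2 mm | 27–29 / 31 mm |

- **Seating:** pots and bottle look upright and the mailer looks flat and level. The measured tops came out up to 4 mm low. As each item was set down, the contact force came within about 1–2 mm of the height where its pocket floor should be, so I took them as seated.
- **Spare bottle:** its tip reads (428, -126) mm now against (428, -128) mm at the start, so it has not moved beyond the measuring error.

Some readings disagreed:
- **Camera spread:** the cameras differed by up to 3–4 mm on single points.
- **Wrist camera offset:** it showed held objects about 3 mm nearer -y than the tool position implied. Well clearances were measured with the same camera, so I judged this harmless.
- **Fingertips:** they stood about 20 mm farther back than I took from the description. The bottle was therefore gripped by its cap rather than its body, and I lowered the later grasps to allow for this.

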